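# Clear away two piles of specimen ware beside the microscope

### The arm

A 6-joint arm with a two-finger parallel gripper is mounted at the origin on the work surface. World frame = base frame: x ahead of the robot, y to its left, z up, the work surface at z = 0. Lengths are in m, angles in rad, forces in N, time in s.
With the tool pointing down it reaches from about 0.4 to 0.825 m from the base axis. Payload 7 kg.
Tool frame: the origin (TCP) lies midway between the tips of the shut fingers; the grasp point (between the pads) lies 19 mm behind it; z points along the fingers, y is the line along which they close (so a half turn about z gives the same grasp; the last joint's range is limited). The gripper opens to 88 mm and grips with 3 to 60 N. Pads are 19 mm wide; open, the fingers measure 130 mm over their backs; the gripper's body (78 mm by 193 mm) begins 47 mm behind the grasp point.
Start: joints at [0.288, 0.359, 0.012, 0, -1.224, -0.288], TCP at [0.675, -0, 0.227] pointing down, gripper open.
Joint ranges: [-3.07, 3.07], [-1.43, 2.12], [-1.02, 1.25], [-3.03, 1.67], [-3.05, -0], [-3.03, 3.03]. Speed limits (rad/s): [2.39, 2.39, 3.01, 3.14, 3.14, 3.14].

### API

Orientations are given as [roll, pitch, yaw] about the fixed x, y, z axes, in that order (R = Rz(yaw) Ry(pitch) Rx(roll)).
In Python, from station import get_state, grab_frame, calibration, job_done, boxes_of, regions_of, spot_point gives the robot as it stands. The module is installed in compiled form; this text tells all that it offers.
- The arm moves only by the tool arm_command, never from a script. Its argument "commands" is a list of rows, each an object of numbers: "tx", "ty", "tz": the shift along the tool's x, y, z each as a share of 25 cm, from -1 to 1; "twist": the turn about the tool's z as a share of 180 degrees, from -1 to 1. A call has exactly 8 rows; each row is the pose to reach, as a shift and turn from the pose commanded when the call began, along the tool's axes at that moment, turning the shorter way round; what a row does not reach only later rows make up. A row lasts 1/12 s, in which the tool goes at most 41.7 mm and 7.16 degrees, less where a joint would pass 70% of its speed; a pose out of reach is approached as far as the arm can. A call with a number of a shift or a turn outside -1 to 1 is refused whole. A call with a gripper value outside its range is refused whole. "claw" is the opening, from 0 (shut) to 1 (fully open), set as the call begins (left out, the last holds). The fingers move at their own pace and stop on an object; "grip_force" is the grip in N (left out, the last holds). Time passes only in rows, so rows that repeat a pose let the fingers close, or fill a call up. It gives the time, the measured TCP pose, the force, the opening and the grip force at its end, in the units of the state.
- get_state(): the state, without advancing time (a new reading comes with each control period).
- grab_frame(name): name is "scene" or "side" or "wrist"; returns the picture (384x512x3 uint8, red, green, blue); there is no depth.
- calibration(name): a dict with "camera_matrix" (3x3 intrinsics, pixels), "extrinsics" (4x4, takes a point from camera to world coordinates). Camera axes: x right, y down, z forward; pixel columns grow to the right and rows downward; lengths in m; the calibration is good to about 2 mm. A picture is of the moment at which its call begins: read the wrist's pose just before it. calibration takes no time and is no camera call; for the wrist camera it gives the pose at the moment of the call.
- job_done(): hands the job in; it is judged then, once.
Trained networks look in the newest picture that a camera, given by its name, has taken for a name from the list of things; names that differ only in an ending like _2 or _b are one class to them, and where a whole thing is asked for, a point or a joint stands for the part that bears it (a point fixed in the world has none). Each returns a list of dicts, best first, with "score" (0 to 1); they miss things now and then, are a little off and sometimes report something else, mostly with a low value. They report only what shows in the picture. A call takes as long as a camera call. They do not tell look-alikes from the thing itself.
- boxes_of(query, camera): "rect" ([left, top, right, bottom] in pixels, round what is visible of it).
- regions_of(query, camera): "region" (384x512 bool, what is visible of it) and "rect" ([left, top, right, bottom] in pixels, round what is visible of it).
- spot_point(query, camera): "uv" ([column, row] in pixels: a listed point, or the origin of a listed thing).
The state is a dict: "t": time; "q": joint angles; "qd": joint speeds; "joint_efforts": joint torques, N m; "eef_pos": TCP position; "ee_rot": TCP orientation; "force": force on the tool from outside, world axes, zero at the start; "moment": the same for the moment, N m; "width": finger opening in m; "gripper_force": force on a finger pad.
Only numpy, scipy, OpenCV 4.12 (cv2) and the standard library are available. Lean on these libraries where they do the work, as an engineer would, in place of code of your own. Each camera call takes 0.05 s, during which the arm holds its last target. There are 200 camera calls.

### The job

Take the two small piles apart and put all five things away, each upright and flat in its own grey holder on the bench: the wooden slide box in the oblong tray, the square cover-glass box in the square tray, and the aluminium tin, the glass dish and the amber jar in the large, the middle and the small round holder. Carry one thing at a time, never one riding on another, and set each down without dropping it or tipping it over.

Things in the scene. Friction and masses are not known exactly. Their poses are not given: they have to be found in the camera images.
- slidebox: Closed light-wood slide box, a block 100 mm (own x) by 60 mm (own y) by 30 mm high, about 0.15 kg, with a dark seam and a brass clasp on one short end; stands on the bench as the foot of one pile. Loose. Origin at the centre of its underside, z up.
- tin: Closed round aluminium sample tin, 66 mm across and 30 mm high, about 0.12 kg; stands on the bench as the foot of the other pile. Loose. Origin at the centre of its underside, z up.
- dish: Closed clear glass dish with a dark green filling that shows from above as a disc 39 mm across, 46 mm across and 18 mm high, about 0.04 kg, in one rigid piece; at the start it lies in the middle of the slide box or of the tin. Loose. Origin at the centre of its underside, z up.
- coverbox: Closed white square cover-glass box, 40 by 40 mm (sides along own x and y) by 18 mm high, about 0.05 kg; at the start it lies in the middle of the slide box or of the tin, whichever the dish is not on. Loose. Origin at the centre of its underside, z up.
- jar: Amber jar with a black cap, 45 mm high: body 28 mm across up to 33 mm, cap 25 mm across above it, about 0.06 kg; at the start it stands upright on the dish or the cover-glass box, on top of the slide box's pile. Loose. Origin at the centre of its underside, z up.
- slidebox_tray: Holder of the slide box: grey oblong tray, inside 114 mm (own x) by 74 mm (own y). Fixed to the bench. Floor 3 mm thick, rim 4 mm thick and 9 mm high over the bench; origin at the centre of its underside, z up.
- tin_ring: Holder of the tin: the largest of the three grey round holders, inside 80 mm across. Fixed to the bench. Floor 3 mm thick, rim 4 mm thick and 9 mm high over the bench; origin at the centre of its underside, z up.
- dish_ring: Holder of the dish: the middle-sized grey round holder, inside 60 mm across. Fixed to the bench. Floor 3 mm thick, rim 4 mm thick and 9 mm high over the bench; origin at the centre of its underside, z up.
- coverbox_tray: Holder of the cover-glass box: grey square tray, inside 54 by 54 mm (sides along own x and y). Fixed to the bench. Floor 3 mm thick, rim 4 mm thick and 9 mm high over the bench; origin at the centre of its underside, z up.
- jar_ring: Holder of the jar: the smallest grey round holder, inside 42 mm across. Fixed to the bench. Floor 3 mm thick, rim 4 mm thick and 9 mm high over the bench; origin at the centre of its underside, z up.
Mind the look-alikes: they are no part of the job. There is more than one size of the jar; the job needs the middle-sized.

How it is judged:
By the outcome, as a careful person would: the job done as asked, in the order asked, and still so for the second after the job is handed in, with the robot touching nothing.
It also fails if it takes over 131 s, if anything falls off the work surface, if the arm or the gripper's body presses on something with over 40 N, if the wrist force passes 120 N, or if a joint passes its speed limit or range.

## Working session

There is one attempt and no reset: what is moved stays moved. The work goes in short steps, Python scripts to look and compute and a tool call to move; the robot and the scene stay as the last step left them, time stands still between calls to the robot, and variables do not carry over. Pictures are saved under pics/ and viewed, at most 16 in all, crops included, and the job is handed in when it is done.

Besides the shell and the picture viewer there is one more tool, called after "Call:" as name(argument=value, ...) on one line, values as JSON. arm_command: Moves the arm, as the interface text tells. Shift numbers are shares of 25 cm and turn numbers shares of 180 degrees, none past 1 either way. Its arguments: {"type":"object","properties":{"commands":{"type":"array"},"claw":{"type":"number"},"grip_force":{"type":"number"}},"required":["commands"]}

```bash
mkdir -p pics; cat > h.py <<'E'
import numpy as np, cv2
from station import *
def ray(cam,uv,z):
    c=calibration(cam);K=np.array(c["camera_matrix"]);T=np.array(c["extrinsics"])
    d=T[:3,:3]@np.linalg.inv(K)@np.array([uv[0],uv[1],1.]);o=T[:3,3]
    return o+d*(z-o[2])/d[2]
def proj(cam,p):
    c=calibration(cam);K=np.array(c["camera_matrix"]);T=np.linalg.inv(np.array(c["extrinsics"]))
    q=K@(T[:3,:3]@np.array(p)+T[:3,3]);return q[:2]/q[2]
def save(cam,name,scale=1):
    f=grab_frame(cam);g=cv2.cvtColor(f,cv2.COLOR_RGB2BGR)
    cv2.imwrite(f"pics/{name}.png",cv2.resize(g,None,fx=scale,fy=scale));return f
E
python3 - <<'E'
from h import *
s=get_state();print({k:np.round(s[k],3) for k in("t","eef_pos","ee_rot","width","force")})
a=save("scene","scene0",1.5);b=save("side","side0",1.5)
for c in("scene","side"):
  print(c,np.round(calibration(c)["extrinsics"],3).tolist())
  for n in["slidebox","tin","dish","coverbox","jar","slidebox_tray","tin_ring","dish_ring","coverbox_tray","jar_ring"]:
    print(n,[(np.round(r["rect"]).tolist(),round(r["score"],2)) for r in boxes_of(n,c)[:4]])
E
```

```text
{'t': np.float64(0.0), 'eef_pos': array([ 0.674, -0.   ,  0.226]), 'ee_rot': array([ 3.14 , -0.   , -1.571]), 'width': np.float64(0.088), 'force': array([-0.193, -0.143, -0.135])}
scene [[0.024, 0.575, -0.818, 1.483], [1.0, -0.006, 0.025, -0.03], [0.01, -0.818, -0.575, 0.704], [0.0, 0.0, 0.0, 1.0]]
slidebox [([286.0, 170.0, 317.0, 198.0], 0.8)]
tin [([198.0, 176.0, 227.0, 194.0], 0.52)]
dish []
coverbox [([203.0, 165.0, 224.0, 180.0], 0.8)]
jar [([298.0, 154.0, 311.0, 176.0], 0.6), ([331.0, 177.0, 346.0, 197.0], 0.6), ([330.0, 166.0, 338.0, 178.0], 0.58)]
slidebox_tray [([157.0, 213.0, 195.0, 253.0], 0.6)]
tin_ring [([373.0, 188.0, 407.0, 210.0], 0.63)]
dish_ring [([333.0, 220.0, 364.0, 240.0], 0.81)]
coverbox_tray [([243.0, 225.0, 279.0, 249.0], 0.9), ([285.0, 166.0, 317.0, 196.0], 0.53)]
jar_ring [([108.0, 194.0, 125.0, 205.0], 0.66)]
side [[-0.945, -0.185, 0.271, 0.273], [-0.328, 0.539, -0.776, 0.822], [-0.003, -0.822, -0.57, 0.64], [0.0, 0.0, 0.0, 1.0]]
slidebox [([264.0, 218.0, 308.0, 254.0], 0.82)]
tin [([300.0, 181.0, 320.0, 197.0], 0.79)]
dish []
coverbox [([305.0, 173.0, 324.0, 186.0], 0.65)]
jar [([253.0, 236.0, 266.0, 266.0], 0.89), ([281.0, 207.0, 290.0, 231.0], 0.79), ([288.0, 257.0, 299.0, 271.0], 0.42)]
slidebox_tray [([235.0, 156.0, 274.0, 173.0], 0.63)]
tin_ring [([206.0, 285.0, 249.0, 320.0], 0.63)]
dish_ring [([186.0, 234.0, 214.0, 258.0], 0.56), ([276.0, 224.0, 296.0, 237.0], 0.45)]
coverbox_tray [([212.0, 189.0, 238.0, 208.0], 0.72)]
jar_ring [([299.0, 148.0, 314.0, 150.0], 0.53)]
```

View pics/scene0.png

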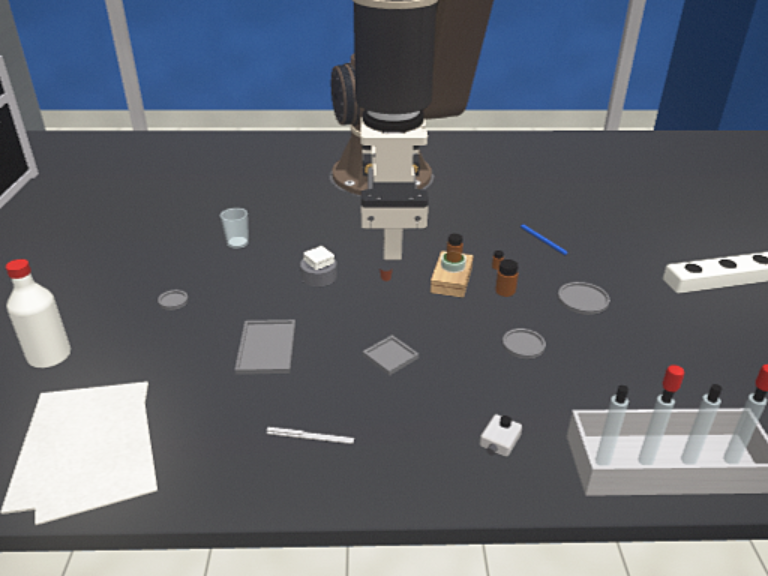

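View pics/side0.png

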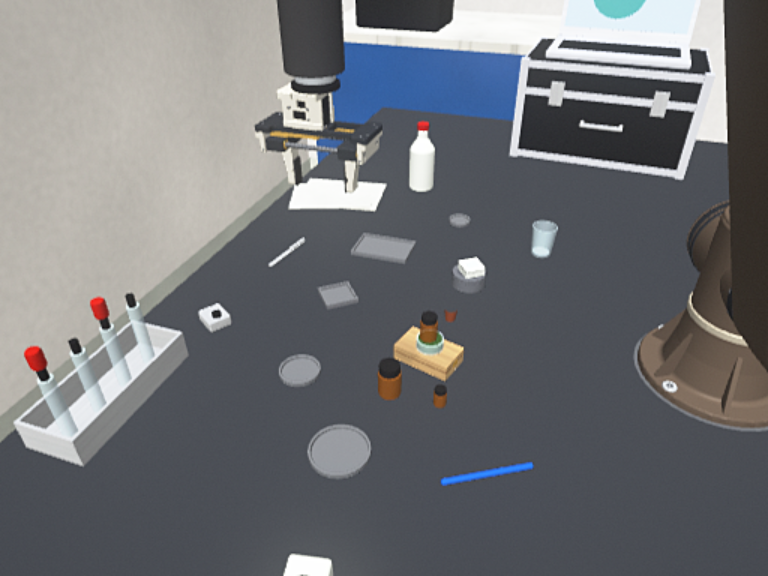

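The scene shows the slide box + dish + jar pile at (453,262)/1.5, with a larger and a smaller jar beside it at (507,278) and (497,260). The tin + cover box pile is at (318,265). The holders are the oblong tray (266,346), square tray (391,354), large ring (583,297), middle ring (524,342) and small ring (173,299).

```bash
python3 - <<'E'
from h import *
for c in("scene","side"):
  grab_frame(c)
  for n,z in [("slidebox",.015),("tin",.015),("coverbox",.039),("jar",.07),("slidebox_tray",.005),("tin_ring",.005),("dish_ring",.005),("coverbox_tray",.005),("jar_ring",.005)]:
    for r in regions_of(n,c)[:3]:
      m=r["region"].astype(np.uint8);cs=max(cv2.findContours(m,0,2)[0],key=cv2.contourArea)[:,0]
      if n=="jar":
        p=ray(c,cs.mean(0),z)[:2];a=0;wh=(0,0)
      else:
        P=np.array([ray(c,u,z)[:2] for u in cs]);(p,wh,a)=cv2.minAreaRect((P*1000).astype(np.float32));p=np.array(p)/1000
      print(c,n,round(r["score"],2),np.round(p,3),np.round(wh),round(a))
f=save("wrist","w0",1.5)
print(np.round(calibration("wrist")["extrinsics"],3).tolist(),np.round(calibration("wrist")["camera_matrix"]).tolist())
E
```

```text
scene slidebox 0.89 [0.444 0.12 ] [ 62. 140.] 74
scene tin 0.78 [ 0.441 -0.123] [81. 64.] 2
scene jar 0.81 [0.531 0.197] [0 0] 0
scene jar 0.58 [0.446 0.122] [0 0] 0
scene jar 0.51 [0.714 0.192] [0 0] 0
scene slidebox_tray 0.58 [ 0.634 -0.195] [132.  84.] 2
scene slidebox_tray 0.38 [0.336 0.135] [27. 97.] 84
scene tin_ring 0.89 [0.51  0.345] [ 85. 101.] 68
scene dish_ring 0.74 [0.633 0.218] [65. 75.] 81
scene coverbox_tray 0.74 [0.508 0.347] [ 88. 101.] 51
scene coverbox_tray 0.73 [0.659 0.001] [69. 67.] 40
scene jar_ring 0.56 [ 0.508 -0.371] [59. 48.] 27
scene jar_ring 0.49 [ 0.427 -0.125] [81. 66.] 1
side slidebox 0.79 [0.446 0.122] [ 89. 113.] 80
side slidebox 0.31 [ 0.433 -0.156] [53. 63.] 37
side coverbox 0.64 [ 0.427 -0.118] [48. 58.] 41
side jar 0.79 [0.474 0.251] [0 0] 0
side jar 0.65 [0.445 0.124] [0 0] 0
side jar 0.41 [0.39  0.266] [0 0] 0
side slidebox_tray 0.61 [ 0.635 -0.188] [128. 102.] 3
side tin_ring 0.93 [0.509 0.348] [89. 91.] 10
side tin_ring 0.37 [0.449 0.11 ] [ 92. 118.] 75
side dish_ring 0.93 [0.633 0.219] [66. 71.] 19
side coverbox_tray 0.71 [0.657 0.006] [64. 71.] 42
[[-1.0, 0.001, -0.001, 0.675], [0.001, 0.965, 0.264, -0.071], [0.001, 0.264, -0.965, 0.385], [0.0, 0.0, 0.0, 1.0]] [[265.0, 0.0, 248.0], [0.0, 265.0, 194.0], [0.0, 0.0, 1.0]]
```

View pics/w0.png

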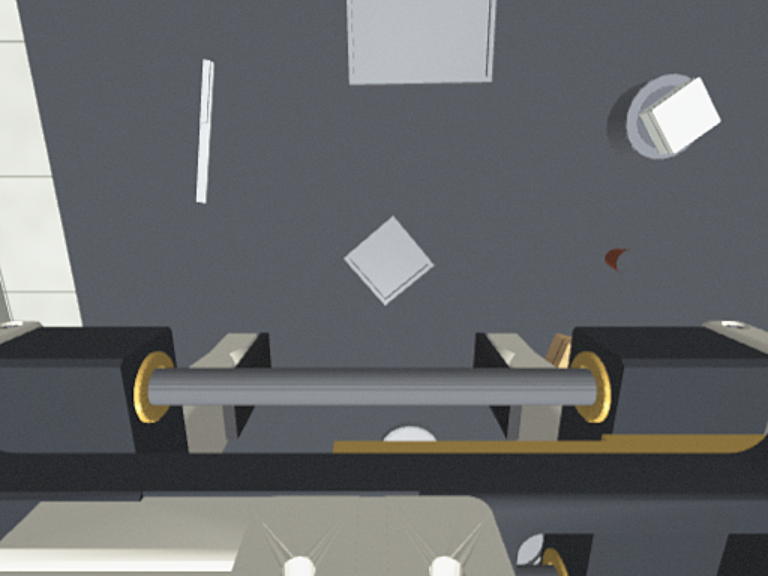

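The wrist picture shows the oblong tray at the top, the square tray turned 45° at (389,260), and the tin with the cover box at (675,115). I'll go above the slide box pile for a close look.

Call:
arm_command(commands=[{"tx": -0.6, "ty": 0.92}, {"tx": -0.6, "ty": 0.92}, {"tx": -0.6, "ty": 0.92}, {"tx": -0.6, "ty": 0.92}, {"tx": -0.6, "ty": 0.92}, {"tx": -0.6, "ty": 0.92}, {"tx": -0.6, "ty": 0.92}, {"tx": -0.6, "ty": 0.92}])

```text
invalid input
```

```bash
python3 - <<'E'
from h import *
s=get_state();print({k:np.round(s[k],3) for k in("t","q","eef_pos","ee_rot","force")})
f=save("wrist","w1",1.5)
for n in("jar","dish","slidebox"):
  for r in regions_of(n,"wrist")[:3]: print(n,round(r["score"],2),np.round(r["rect"]))
  for r in spot_point(n,"wrist")[:3]: print(n,round(r["score"],2),np.round(r["uv"]),[np.round(ray("wrist",r["uv"],z)[:2],3) for z in(0,.03,.048)])
E
```

```text
{'t': np.float64(2.15), 'q': array([ 0.288,  0.359,  0.012,  0.   , -1.224, -0.288]), 'eef_pos': array([ 0.675, -0.   ,  0.227]), 'ee_rot': array([-3.142, -0.   , -1.571]), 'force': array([-0.083,  0.583,  0.012])}
slidebox 0.85 [362. 224. 378. 246.]
slidebox 0.66 [230.   0. 330.  57.]
```

View pics/w1.png

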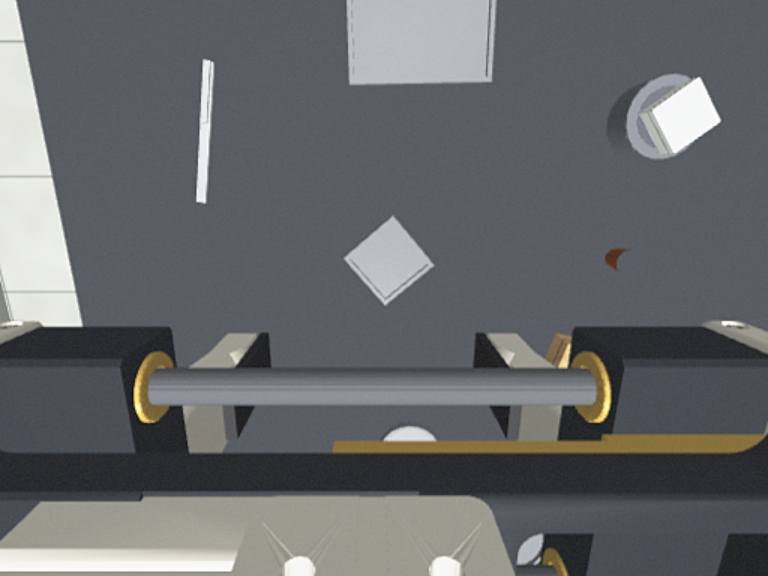

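The arm did not move and the picture is unchanged. I expect each row needs all four numbers.

Call:
arm_command(commands=[{"tx": -0.6, "ty": 0.92, "tz": 0, "twist": 0}, {"tx": -0.6, "ty": 0.92, "tz": 0, "twist": 0}, {"tx": -0.6, "ty": 0.92, "tz": 0, "twist": 0}, {"tx": -0.6, "ty": 0.92, "tz": 0, "twist": 0}, {"tx": -0.6, "ty": 0.92, "tz": 0, "twist": 0}, {"tx": -0.6, "ty": 0.92, "tz": 0, "twist": 0}, {"tx": -0.6, "ty": 0.92, "tz": 0, "twist": 0}, {"tx": -0.6, "ty": 0.92, "tz": 0, "twist": 0}], claw=1, grip_force=10)

```text
t: 3.17
eef_pos: [0.4419, 0.1515, 0.2274]
ee_rot: [-3.141, 0.002, -1.568]
force: [0.5, -0.7, -1.1]
width: 0.0878
gripper_force: 0.0
```

```bash
cat > look.py <<'E'
import sys
from h import *
# usage: look.py picname name:z ...
s=get_state();print({k:np.round(s[k],4).tolist() for k in("t","q","eef_pos","ee_rot","force","width")})
f=save("wrist",sys.argv[1],1.5)
for a in sys.argv[2:]:
  n,z=a.split(":");z=float(z)
  for r in regions_of(n,"wrist")[:3]:
    c=max(cv2.findContours(r["region"].astype(np.uint8),0,2)[0],key=cv2.contourArea)[:,0]
    P=np.array([ray("wrist",u,z)[:2] for u in c])*1000
    p,wh,an=cv2.minAreaRect(P.astype(np.float32))
    print(n,round(r["score"],2),np.round(r["rect"]).tolist(),"rect xy",np.round(p,1),np.round(wh),round(an))
  for r in spot_point(n,"wrist")[:3]: print("  spot",round(r["score"],2),np.round(r["uv"]).tolist())
E
python3 look.py w2 jar:.093 dish:.048 slidebox:.03
```

```text
{'t': 3.1667, 'q': [0.7525, 0.008, -0.4257, -0.0009, -1.1352, -0.7493], 'eef_pos': [0.4419, 0.1515, 0.2274], 'ee_rot': [-3.1407, 0.0019, -1.5679], 'force': [0.5371, -0.67, -1.1126], 'width': 0.0878}
jar 0.92 [203.0, 200.0, 232.0, 233.0] rect xy [478.2 187.9] [45. 31.] 67
jar 0.87 [233.0, 140.0, 258.0, 171.0] rect xy [449.1 115.8] [24. 28.] 0
jar 0.67 [267.0, 203.0, 282.0, 222.0] rect xy [412.9 181.6] [16. 22.] 1
  spot 0.92 [221.0, 214.0]
  spot 0.71 [245.0, 151.0]
  spot 0.48 [273.0, 210.0]
dish 0.85 [227.0, 138.0, 264.0, 171.0] rect xy [444.5 113.3] [34. 44.] 49
  spot 0.94 [244.0, 154.0]
slidebox 0.58 [204.0, 120.0, 285.0, 182.0] rect xy [448.9 115.6] [ 63. 100.] 75
  spot 0.88 [243.0, 153.0]
```

View pics/w2.png

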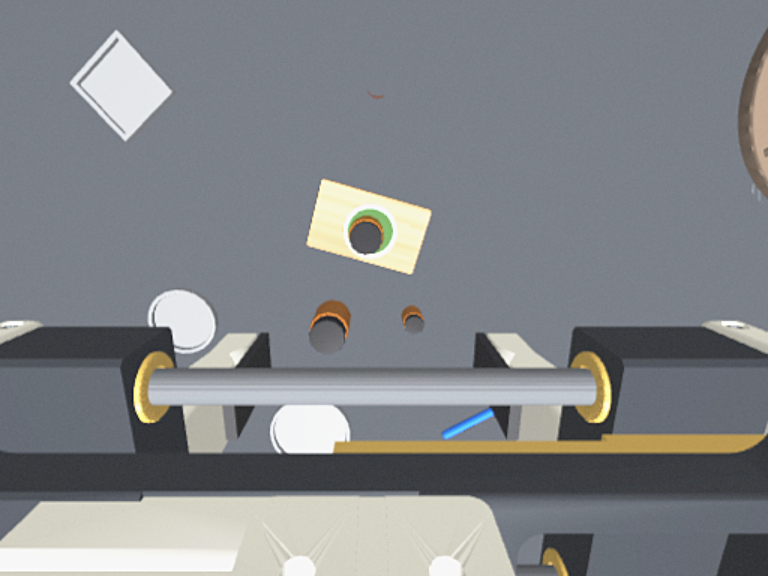

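The slide box is centred near (.449,.116) m, with its long axis at −15° and the jar cap at (366,238). The large look-alike (330,325) and small look-alike (413,318) stand just beyond it on the +y side.

```bash
python3 - <<'E'
from h import *
for nm,u,z in[("cap",(366,238),.093),("dish",(369.5,229.5),.048),("bigbase",(333,300),0),("bigcap",(328,334),.06),("smallbase",(411,305),0),("smallcap",(414,324),.03),("boxc1",(322,180),.03),("boxc2",(431,210),.03),("c3",(413,274),.03),("c4",(307,245),.03)]:
  print(nm,np.round(ray("wrist",np.array(u)/1.5,z)[:2]*1000))
print(proj("wrist",(.449,.1165,.093))*1.5)
E
```

```text
cap [450. 117.]
dish [447. 116.]
bigbase [485. 193.]
bigcap [484. 206.]
smallbase [406. 198.]
smallcap [405. 208.]
boxc1 [488.  76.]
boxc2 [393. 102.]
c3 [408. 159.]
c4 [503. 132.]
[366.85166726 236.66815471]
```

Call:
arm_command(commands=[{"tx": 0.134, "ty": -0.016, "tz": 0.1, "twist": 0}, {"tx": 0.134, "ty": -0.016, "tz": 0.2, "twist": 0}, {"tx": 0.134, "ty": -0.016, "tz": 0.32, "twist": 0}, {"tx": 0.134, "ty": -0.016, "tz": 0.44, "twist": 0}, {"tx": 0.134, "ty": -0.016, "tz": 0.54, "twist": 0}, {"tx": 0.134, "ty": -0.016, "tz": 0.62, "twist": 0}, {"tx": 0.134, "ty": -0.016, "tz": 0.68, "twist": 0}, {"tx": 0.134, "ty": -0.016, "tz": 0.68, "twist": 0}], claw=0.55)

```text
t: 4.18
eef_pos: [0.4476, 0.1146, 0.0534]
ee_rot: [3.136, -0.004, -1.573]
force: [0.6, -0.4, -0.0]
width: 0.0489
gripper_force: 0.0
```

Call:
arm_command(commands=[{"tx": 0, "ty": 0, "tz": 0, "twist": 0}, {"tx": 0, "ty": 0, "tz": 0, "twist": 0}, {"tx": 0, "ty": 0, "tz": 0, "twist": 0}, {"tx": 0, "ty": 0, "tz": 0, "twist": 0}, {"tx": 0, "ty": 0, "tz": 0, "twist": 0}, {"tx": 0, "ty": 0, "tz": 0, "twist": 0}, {"tx": 0, "ty": 0, "tz": 0, "twist": 0}, {"tx": 0, "ty": 0, "tz": 0, "twist": 0}], claw=0.2, grip_force=8)

```text
t: 4.85
eef_pos: [0.4496, 0.1168, 0.0575]
ee_rot: [-3.14, 0.001, -1.57]
force: [-0.8, -0.8, 8.2]
width: 0.0276
gripper_force: 8.0
```

Call:
arm_command(commands=[{"tx": 0, "ty": 0, "tz": -0.04, "twist": 0}, {"tx": 0, "ty": 0, "tz": -0.12, "twist": 0}, {"tx": 0.05, "ty": 0, "tz": -0.22, "twist": 0}, {"tx": 0.15, "ty": 0, "tz": -0.34, "twist": 0}, {"tx": 0.28, "ty": 0, "tz": -0.44, "twist": 0}, {"tx": 0.42, "ty": -0.05, "tz": -0.5, "twist": 0}, {"tx": 0.57, "ty": -0.1, "tz": -0.5, "twist": 0}, {"tx": 0.72, "ty": -0.15, "tz": -0.5, "twist": 0}])

```text
t: 5.52
eef_pos: [0.4873, -0.0647, 0.1835]
ee_rot: [-3.138, 0.001, -1.569]
force: [1.9, 1.2, -0.9]
width: 0.0277
gripper_force: 8.0
```

Call:
arm_command(commands=[{"tx": 0.15, "ty": -0.05, "tz": 0, "twist": 0}, {"tx": 0.3, "ty": -0.085, "tz": 0, "twist": 0}, {"tx": 0.45, "ty": -0.085, "tz": 0, "twist": 0}, {"tx": 0.6, "ty": -0.085, "tz": 0, "twist": 0}, {"tx": 0.75, "ty": -0.085, "tz": 0, "twist": 0}, {"tx": 0.87, "ty": -0.085, "tz": 0, "twist": 0}, {"tx": 0.95, "ty": -0.085, "tz": 0, "twist": 0}, {"tx": 1.0, "ty": -0.085, "tz": 0, "twist": 0}])

```text
t: 6.18
eef_pos: [0.5071, -0.3157, 0.1812]
ee_rot: [3.141, 0.0, -1.573]
force: [-0.2, 0.3, -0.5]
width: 0.0276
gripper_force: 8.0
```

Call:
arm_command(commands=[{"tx": 0.05, "ty": 0, "tz": 0, "twist": 0}, {"tx": 0.09, "ty": 0, "tz": 0, "twist": 0}, {"tx": 0.09, "ty": 0, "tz": 0, "twist": 0}, {"tx": 0.09, "ty": 0, "tz": 0, "twist": 0}, {"tx": 0.09, "ty": 0, "tz": 0, "twist": 0}, {"tx": 0.09, "ty": 0, "tz": 0, "twist": 0}, {"tx": 0.09, "ty": 0, "tz": 0, "twist": 0}, {"tx": 0.09, "ty": 0, "tz": 0, "twist": 0}])

```text
t: 6.85
eef_pos: [0.5079, -0.3355, 0.1818]
ee_rot: [-3.141, -0.0, -1.57]
force: [0.2, -1.5, -0.6]
width: 0.0275
gripper_force: 8.0
```

```bash
python3 look.py w3 jar_ring:.006 jar:.18
```

```text
{'t': 6.85, 'q': [-0.2632, 0.2826, -0.2038, -0.0, -1.0841, 0.264], 'eef_pos': [0.5079, -0.3355, 0.1818], 'ee_rot': [-3.1413, -0.0001, -1.5699], 'force': [0.2318, -1.5157, -0.619], 'width': 0.0275}
jar_ring 0.97 [228.0, 130.0, 266.0, 169.0] rect xy [ 507.  -372.2] [50. 49.] 90
  spot 0.87 [247.0, 152.0]
jar 0.73 [225.0, 214.0, 273.0, 289.0] rect xy [ 508.2 -338.5] [19. 28.] 90
  spot 0.82 [247.0, 233.0]
```

View pics/w3.png

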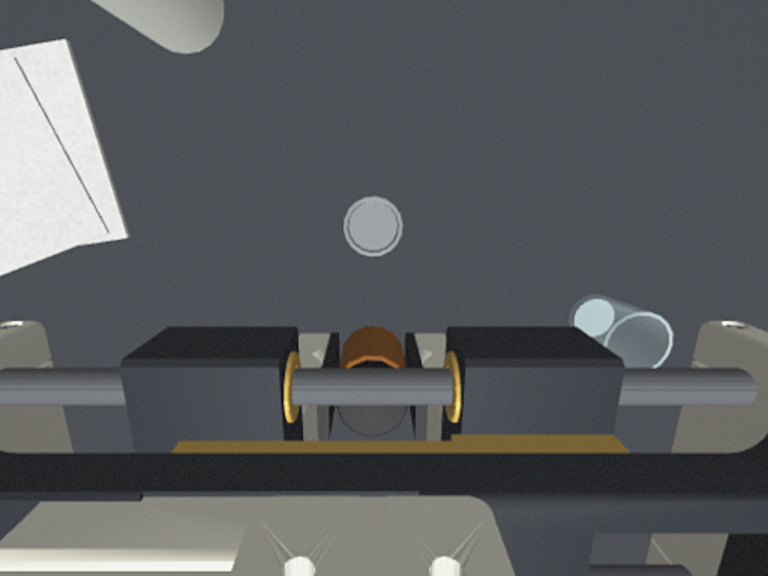

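Ring seen at (373,226), giving (.507,−.372) m and 50 mm across as expected, with the jar upright in the fingers. Lowering it.

Call:
arm_command(commands=[{"tx": 0.08, "ty": 0.004, "tz": 0.05, "twist": 0}, {"tx": 0.145, "ty": 0.004, "tz": 0.15, "twist": 0}, {"tx": 0.145, "ty": 0.004, "tz": 0.27, "twist": 0}, {"tx": 0.145, "ty": 0.004, "tz": 0.38, "twist": 0}, {"tx": 0.145, "ty": 0.004, "tz": 0.47, "twist": 0}, {"tx": 0.145, "ty": 0.004, "tz": 0.54, "twist": 0}, {"tx": 0.145, "ty": 0.004, "tz": 0.58, "twist": 0}, {"tx": 0.145, "ty": 0.004, "tz": 0.6, "twist": 0}])

```text
t: 7.77
eef_pos: [0.506, -0.372, 0.0299]
ee_rot: [3.139, 0.001, -1.571]
force: [-0.1, -0.8, 0.4]
width: 0.0273
gripper_force: 8.0
```

Call:
arm_command(commands=[{"tx": 0, "ty": 0, "tz": 0.015, "twist": 0}, {"tx": 0, "ty": 0, "tz": 0.03, "twist": 0}, {"tx": 0, "ty": 0, "tz": 0.045, "twist": 0}, {"tx": 0, "ty": 0, "tz": 0.055, "twist": 0}, {"tx": 0, "ty": 0, "tz": 0.065, "twist": 0}, {"tx": 0, "ty": 0, "tz": 0.072, "twist": 0}, {"tx": 0, "ty": 0, "tz": 0.076, "twist": 0}, {"tx": 0, "ty": 0, "tz": 0.076, "twist": 0}])

```text
t: 8.43
eef_pos: [0.5068, -0.3723, 0.0127]
ee_rot: [-3.141, -0.0, -1.571]
force: [-0.5, 0.9, -1.2]
width: 0.0278
gripper_force: 8.0
```

Call:
arm_command(commands=[{"tx": 0, "ty": 0, "tz": 0.003, "twist": 0}, {"tx": 0, "ty": 0, "tz": 0.003, "twist": 0}, {"tx": 0, "ty": 0, "tz": 0.003, "twist": 0}, {"tx": 0, "ty": 0, "tz": 0.003, "twist": 0}, {"tx": 0, "ty": 0, "tz": 0.003, "twist": 0}, {"tx": 0, "ty": 0, "tz": 0.003, "twist": 0}, {"tx": 0, "ty": 0, "tz": 0.003, "twist": 0}, {"tx": 0, "ty": 0, "tz": 0.003, "twist": 0}], claw=0.5)

```text
t: 9.1
eef_pos: [0.5067, -0.3723, 0.0118]
ee_rot: [-3.142, -0.0, -1.571]
force: [0.3, -0.4, 0.8]
width: 0.0438
gripper_force: 0.0
```

Call:
arm_command(commands=[{"tx": 0, "ty": 0, "tz": -0.06, "twist": 0}, {"tx": 0, "ty": 0, "tz": -0.18, "twist": 0}, {"tx": 0, "ty": 0, "tz": -0.32, "twist": 0}, {"tx": -0.08, "ty": 0, "tz": -0.46, "twist": 0}, {"tx": -0.18, "ty": 0, "tz": -0.6, "twist": 0}, {"tx": -0.3, "ty": 0.05, "tz": -0.7, "twist": 0}, {"tx": -0.43, "ty": 0.1, "tz": -0.8, "twist": 0}, {"tx": -0.57, "ty": 0.15, "tz": -0.83, "twist": 0}])

```text
t: 9.77
eef_pos: [0.4702, -0.2296, 0.223]
ee_rot: [-3.137, -0.002, -1.571]
force: [0.7, 0.9, -0.0]
width: 0.0436
gripper_force: 0.0
```

Call:
arm_command(commands=[{"tx": -0.15, "ty": 0.05, "tz": 0, "twist": 0}, {"tx": -0.3, "ty": 0.1, "tz": 0, "twist": 0}, {"tx": -0.43, "ty": 0.14, "tz": 0, "twist": 0}, {"tx": -0.51, "ty": 0.14, "tz": 0, "twist": 0}, {"tx": -0.56, "ty": 0.14, "tz": 0, "twist": 0}, {"tx": -0.56, "ty": 0.14, "tz": 0, "twist": 0}, {"tx": -0.56, "ty": 0.14, "tz": 0, "twist": 0}, {"tx": -0.56, "ty": 0.14, "tz": 0, "twist": 0}])

```text
t: 10.43
eef_pos: [0.4342, -0.0901, 0.2193]
ee_rot: [3.142, -0.0, -1.571]
force: [0.2, -0.4, 0.0]
width: 0.0441
gripper_force: 0.0
```

```bash
python3 look.py w4 coverbox:.048 tin:.03; python3 - <<'E'
from h import *
grab_frame("scene")
for r in boxes_of("jar","scene")[:4]: print(np.round(r["rect"]),round(r["score"],2))
E
```

```text
{'t': 10.4333, 'q': [0.2428, -0.0283, -0.481, 0.0001, -1.1181, -0.2425], 'eef_pos': [0.4342, -0.0901, 0.2193], 'ee_rot': [3.1415, -0.0001, -1.5705], 'force': [0.2408, -0.3751, 0.0121], 'width': 0.0441}
  spot 0.67 [252.0, 152.0]
tin 0.74 [226.0, 125.0, 274.0, 175.0] rect xy [ 434.8 -128.8] [65. 55.] 39
  spot 0.75 [253.0, 148.0]
[331. 174. 345. 196.] 0.7
[108. 185. 120. 202.] 0.59
[329. 168. 338. 180.] 0.58
```

View pics/w4.png

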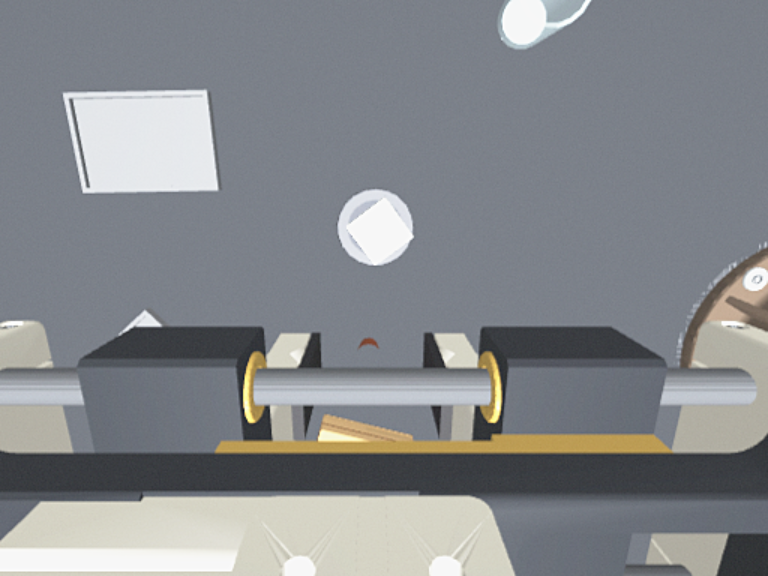

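The cover box sits on the tin at (380,231), turned about 40°. I'll measure its top face by brightness.

```bash
python3 - <<'E'
from h import *
g=cv2.cvtColor(grab_frame("wrist"),cv2.COLOR_RGB2GRAY)
roi=g[120:185,220:285]
for t in(225,235,243):
  m=np.zeros_like(g);m[120:185,220:285]=(roi>t)
  c=max(cv2.findContours(m,0,1)[0],key=cv2.contourArea)[:,0]
  P=np.array([ray("wrist",u,.048)[:2] for u in c])*1000
  print(t,len(c),cv2.minAreaRect(P.astype(np.float32)))
r=regions_of("tin","wrist")[0]["region"].astype(np.uint8)
c=np.vstack(cv2.findContours(r,0,1)[0])[:,0]
print(cv2.minEnclosingCircle(np.array([ray("wrist",u,.03)[:2]*1000 for u in c],np.float32)))
# square tray from first wrist pic geometry
K=np.array(calibration("wrist")["camera_matrix"]);T=np.array([[-1,.001,-.001,.675],[.001,.965,.264,-.071],[.001,.264,-.965,.385]])
for u in[(393,217),(434,265),(386,305),(345,258)]:
  d=T[:,:3]@np.linalg.inv(K)@np.array([u[0]/1.5,u[1]/1.5,1]);print(np.round((T[:,3]+d*(.009-.385)/d[2])*1000))
E
```

```text
225 136 ((431.94610595703125, -125.14663696289062), (59.38002014160156, 59.533058166503906), 45.71598434448242)
235 151 ((430.8334045410156, -117.63912200927734), (51.3721809387207, 44.838924407958984), 36.788089752197266)
243 103 ((427.95697021484375, -122.2415771484375), (40.951416015625, 40.813865661621094), 36.73031997680664)
((431.5533142089844, -124.64894104003906), 33.27418518066406)
[655. -40.   9.]
[614.   6.   9.]
[660.  46.   9.]
[700.  -1.   9.]
```

Call:
arm_command(commands=[{"tx": 0.06, "ty": 0.024, "tz": 0.05, "twist": -0.035}, {"tx": 0.128, "ty": 0.024, "tz": 0.1, "twist": -0.07}, {"tx": 0.128, "ty": 0.024, "tz": 0.2, "twist": -0.105}, {"tx": 0.128, "ty": 0.024, "tz": 0.3, "twist": -0.14}, {"tx": 0.128, "ty": 0.024, "tz": 0.4, "twist": -0.175}, {"tx": 0.128, "ty": 0.024, "tz": 0.48, "twist": -0.204}, {"tx": 0.128, "ty": 0.024, "tz": 0.54, "twist": -0.204}, {"tx": 0.128, "ty": 0.024, "tz": 0.58, "twist": -0.204}], claw=0.75)

```text
t: 11.55
eef_pos: [0.4274, -0.122, 0.0726]
ee_rot: [3.14, 0.001, -0.93]
force: [-0.2, 0.6, 0.4]
width: 0.0658
gripper_force: 0.0
```

Call:
arm_command(commands=[{"tx": 0, "ty": 0, "tz": 0.04, "twist": 0}, {"tx": 0, "ty": 0, "tz": 0.08, "twist": 0}, {"tx": 0, "ty": 0, "tz": 0.11, "twist": 0}, {"tx": 0, "ty": 0, "tz": 0.13, "twist": 0}, {"tx": 0, "ty": 0, "tz": 0.14, "twist": 0}, {"tx": 0, "ty": 0, "tz": 0.144, "twist": 0}, {"tx": 0, "ty": 0, "tz": 0.144, "twist": 0}, {"tx": 0, "ty": 0, "tz": 0.144, "twist": 0}])

```text
t: 12.22
eef_pos: [0.4285, -0.1217, 0.0387]
ee_rot: [-3.141, -0.0, -0.93]
force: [0.8, 0.2, 0.2]
width: 0.0657
gripper_force: 0.0
```

Call:
arm_command(commands=[{"tx": 0, "ty": 0, "tz": 0, "twist": 0}, {"tx": 0, "ty": 0, "tz": 0, "twist": 0}, {"tx": 0, "ty": 0, "tz": 0, "twist": 0}, {"tx": 0, "ty": 0, "tz": 0, "twist": 0}, {"tx": 0, "ty": 0, "tz": 0, "twist": 0}, {"tx": 0, "ty": 0, "tz": 0, "twist": 0}, {"tx": 0, "ty": 0, "tz": 0, "twist": 0}, {"tx": 0, "ty": 0, "tz": 0, "twist": 0}], claw=0.35, grip_force=8)

```text
t: 12.88
eef_pos: [0.4283, -0.1218, 0.0384]
ee_rot: [-3.141, -0.0, -0.93]
force: [-1.0, 0.3, 2.6]
width: 0.04
gripper_force: 8.0
```

Call:
arm_command(commands=[{"tx": 0, "ty": 0, "tz": -0.04, "twist": 0}, {"tx": 0, "ty": 0, "tz": -0.13, "twist": 0}, {"tx": 0, "ty": -0.05, "tz": -0.25, "twist": 0}, {"tx": 0, "ty": -0.16, "tz": -0.36, "twist": -0.01}, {"tx": 0, "ty": -0.3, "tz": -0.45, "twist": -0.026}, {"tx": 0, "ty": -0.45, "tz": -0.5, "twist": -0.026}, {"tx": 0, "ty": -0.6, "tz": -0.5, "twist": -0.026}, {"tx": 0, "ty": -0.74, "tz": -0.5, "twist": -0.026}])

```text
t: 13.55
eef_pos: [0.5785, -0.0097, 0.1646]
ee_rot: [-3.139, -0.001, -0.848]
force: [1.0, -1.2, -0.7]
width: 0.0398
gripper_force: 8.0
```

Call:
arm_command(commands=[{"tx": 0, "ty": -0.12, "tz": 0, "twist": 0}, {"tx": 0, "ty": -0.22, "tz": 0, "twist": 0}, {"tx": 0, "ty": -0.28, "tz": 0, "twist": 0}, {"tx": 0, "ty": -0.3, "tz": 0, "twist": 0}, {"tx": 0, "ty": -0.3, "tz": 0, "twist": 0}, {"tx": 0, "ty": -0.3, "tz": 0, "twist": 0}, {"tx": 0, "ty": -0.3, "tz": 0, "twist": 0}, {"tx": 0, "ty": -0.3, "tz": 0, "twist": 0}])

```text
t: 14.22
eef_pos: [0.6321, 0.0377, 0.1636]
ee_rot: [-3.141, 0.0, -0.849]
force: [0.0, -0.6, -0.6]
width: 0.04
gripper_force: 8.0
```

```bash
cat >> h.py <<'E'
def goto(x,y,z=None,yaw=None):
    s=get_state();p=s["eef_pos"];a=s["ee_rot"][2];d=np.array([x-p[0],y-p[1]])
    tx=d@[np.cos(a),np.sin(a)];ty=d@[np.sin(a),-np.cos(a)]
    o=[tx/.25,ty/.25]
    if z is not None:o.append((p[2]-z)/.25)
    if yaw is not None:o.append(-((yaw-a+np.pi/2)%np.pi-np.pi/2)/np.pi)
    print("goto",np.round(o,3))
E
python3 look.py w5 coverbox_tray:.008
```

```text
{'t': 14.2167, 'q': [0.3673, 0.3357, -0.1714, -0.0001, -1.0635, 0.3547], 'eef_pos': [0.6321, 0.0377, 0.1636], 'ee_rot': [-3.1414, 0.0, -0.8489], 'force': [0.0325, -0.6402, -0.5839], 'width': 0.04}
coverbox_tray 0.72 [223.0, 120.0, 277.0, 172.0] rect xy [659.6   1.8] [62. 63.] 40
  spot 0.72 [250.0, 148.0]
```

View pics/w5.png

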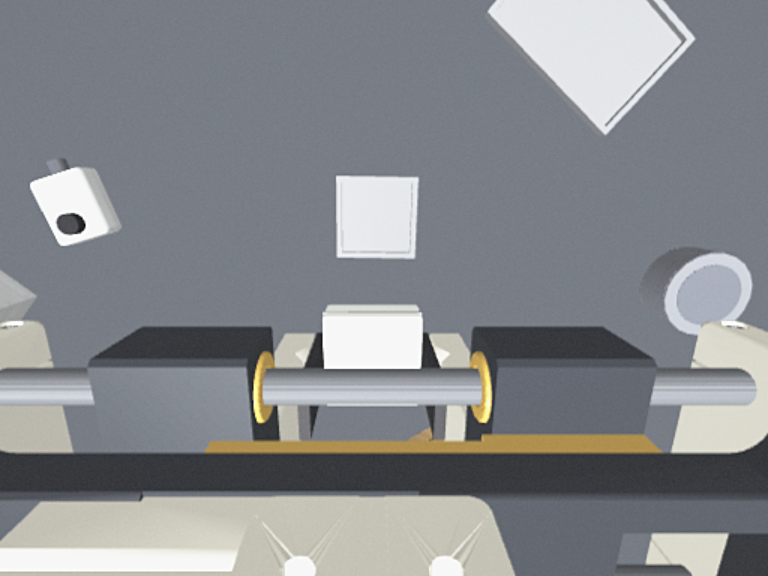

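The square tray is centred at (377,217), giving (.659,.002) m, and it is aligned with the held cover box. Lowering it.

Call:
arm_command(commands=[{"tx": 0.08, "ty": 0.016, "tz": 0.05, "twist": 0}, {"tx": 0.176, "ty": 0.016, "tz": 0.13, "twist": 0}, {"tx": 0.176, "ty": 0.016, "tz": 0.23, "twist": 0}, {"tx": 0.176, "ty": 0.016, "tz": 0.33, "twist": 0}, {"tx": 0.176, "ty": 0.016, "tz": 0.42, "twist": 0}, {"tx": 0.176, "ty": 0.016, "tz": 0.48, "twist": 0}, {"tx": 0.176, "ty": 0.016, "tz": 0.52, "twist": 0}, {"tx": 0.176, "ty": 0.016, "tz": 0.54, "twist": 0}])

```text
t: 15.03
eef_pos: [0.6581, 0.0024, 0.0269]
ee_rot: [3.14, 0.001, -0.849]
force: [-0.0, -0.7, -0.6]
width: 0.0397
gripper_force: 8.0
```

Call:
arm_command(commands=[{"tx": 0, "ty": 0, "tz": 0.015, "twist": 0}, {"tx": 0, "ty": 0, "tz": 0.03, "twist": 0}, {"tx": 0, "ty": 0, "tz": 0.045, "twist": 0}, {"tx": 0, "ty": 0, "tz": 0.055, "twist": 0}, {"tx": 0, "ty": 0, "tz": 0.062, "twist": 0}, {"tx": 0, "ty": 0, "tz": 0.066, "twist": 0}, {"tx": 0, "ty": 0, "tz": 0.067, "twist": 0}, {"tx": 0, "ty": 0, "tz": 0.067, "twist": 0}])

```text
t: 15.7
eef_pos: [0.659, 0.0029, 0.0125]
ee_rot: [-3.141, -0.0, -0.848]
force: [-2.2, 0.9, 4.9]
width: 0.0396
gripper_force: 8.0
```

Call:
arm_command(commands=[{"tx": 0, "ty": 0, "tz": 0, "twist": 0}, {"tx": 0, "ty": 0, "tz": 0, "twist": 0}, {"tx": 0, "ty": 0, "tz": 0, "twist": 0}, {"tx": 0, "ty": 0, "tz": 0, "twist": 0}, {"tx": 0, "ty": 0, "tz": 0, "twist": 0}, {"tx": 0, "ty": 0, "tz": 0, "twist": 0}, {"tx": 0, "ty": 0, "tz": 0, "twist": 0}, {"tx": 0, "ty": 0, "tz": 0, "twist": 0}], claw=0.62)

```text
t: 16.37
eef_pos: [0.6589, 0.0028, 0.0115]
ee_rot: [3.142, 0.0, -0.848]
force: [-0.5, -0.2, -0.7]
width: 0.0545
gripper_force: 0.0
```

Call:
arm_command(commands=[{"tx": 0, "ty": 0, "tz": -0.06, "twist": 0}, {"tx": 0, "ty": 0, "tz": -0.18, "twist": 0}, {"tx": -0.05, "ty": 0.04, "tz": -0.32, "twist": 0}, {"tx": -0.1, "ty": 0.13, "tz": -0.46, "twist": 0}, {"tx": -0.17, "ty": 0.23, "tz": -0.58, "twist": 0}, {"tx": -0.24, "ty": 0.36, "tz": -0.67, "twist": 0}, {"tx": -0.3, "ty": 0.5, "tz": -0.72, "twist": 0}, {"tx": -0.36, "ty": 0.64, "tz": -0.72, "twist": 0}])

```text
t: 17.03
eef_pos: [0.4797, -0.0355, 0.1946]
ee_rot: [-3.137, -0.003, -0.847]
force: [0.0, 0.5, 0.7]
width: 0.0545
gripper_force: 0.0
```

Call:
arm_command(commands=[{"tx": 0, "ty": 0.15, "tz": 0, "twist": 0}, {"tx": 0, "ty": 0.27, "tz": 0, "twist": 0}, {"tx": 0, "ty": 0.35, "tz": 0, "twist": 0}, {"tx": 0, "ty": 0.38, "tz": 0, "twist": 0}, {"tx": 0, "ty": 0.38, "tz": 0, "twist": 0}, {"tx": 0, "ty": 0.38, "tz": 0, "twist": 0}, {"tx": 0, "ty": 0.38, "tz": 0, "twist": 0}, {"tx": 0, "ty": 0.38, "tz": 0, "twist": 0}], claw=1)

```text
t: 17.7
eef_pos: [0.409, -0.0978, 0.1913]
ee_rot: [3.141, 0.0, -0.848]
force: [0.5, -0.0, 0.2]
width: 0.0875
gripper_force: 0.0
```

```bash
python3 look.py w6 tin:.03; python3 - <<'E'
from h import *
grab_frame("wrist")
r=regions_of("tin","wrist")[0]["region"].astype(np.uint8)
c=np.vstack(cv2.findContours(r,0,1)[0])[:,0]
print(cv2.minEnclosingCircle(np.array([ray("wrist",u,.03)[:2]*1000 for u in c],np.float32)))
goto(.4315,-.1246,.009)
E
```

```text
{'t': 17.7, 'q': [0.2389, -0.0463, -0.5663, 0.0001, -1.0513, 0.4841], 'eef_pos': [0.409, -0.0978, 0.1913], 'ee_rot': [3.1411, 0.0002, -0.8477], 'force': [0.5363, -0.0012, 0.2041], 'width': 0.0875}
tin 0.78 [221.0, 121.0, 274.0, 180.0] rect xy [ 431.8 -124.3] [64. 65.] 41
tin 0.17 [114.0, 236.0, 167.0, 302.0] rect xy [397.  101.5] [39. 11.] 89
  spot 0.93 [247.0, 150.0]
((432.0833435058594, -124.08235168457031), 32.9301872253418)
goto [0.141 0.001 0.729]
```

View pics/w6.png

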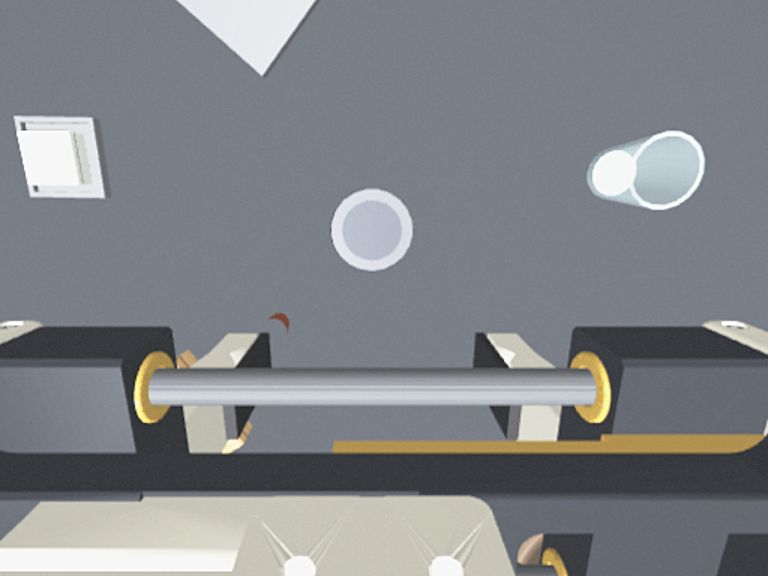

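The tin is clear at (372,230), giving (.432,−.124) m, and the cover box lies flat in its tray at the left. Gripping the tin.

Call:
arm_command(commands=[{"tx": 0.08, "ty": 0, "tz": 0.06, "twist": 0}, {"tx": 0.143, "ty": 0, "tz": 0.16, "twist": 0}, {"tx": 0.143, "ty": 0, "tz": 0.28, "twist": 0}, {"tx": 0.143, "ty": 0, "tz": 0.4, "twist": 0}, {"tx": 0.143, "ty": 0, "tz": 0.5, "twist": 0}, {"tx": 0.143, "ty": 0, "tz": 0.58, "twist": 0}, {"tx": 0.143, "ty": 0, "tz": 0.63, "twist": 0}, {"tx": 0.143, "ty": 0, "tz": 0.65, "twist": 0}])

```text
t: 18.62
eef_pos: [0.4305, -0.1252, 0.027]
ee_rot: [3.139, 0.002, -0.848]
force: [-0.1, 0.7, 0.5]
width: 0.0875
gripper_force: 0.0
```

Call:
arm_command(commands=[{"tx": 0, "ty": 0, "tz": 0.02, "twist": 0}, {"tx": 0, "ty": 0, "tz": 0.04, "twist": 0}, {"tx": 0, "ty": 0, "tz": 0.055, "twist": 0}, {"tx": 0, "ty": 0, "tz": 0.065, "twist": 0}, {"tx": 0, "ty": 0, "tz": 0.073, "twist": 0}, {"tx": 0, "ty": 0, "tz": 0.077, "twist": 0}, {"tx": 0, "ty": 0, "tz": 0.077, "twist": 0}, {"tx": 0, "ty": 0, "tz": 0.077, "twist": 0}])

```text
t: 19.28
eef_pos: [0.4319, -0.1251, 0.0101]
ee_rot: [-3.141, -0.0, -0.848]
force: [0.3, 0.3, -0.1]
width: 0.0873
gripper_force: 0.0
```

Call:
arm_command(commands=[{"tx": 0, "ty": 0, "tz": 0, "twist": 0}, {"tx": 0, "ty": 0, "tz": 0, "twist": 0}, {"tx": 0, "ty": 0, "tz": 0, "twist": 0}, {"tx": 0, "ty": 0, "tz": 0, "twist": 0}, {"tx": 0, "ty": 0, "tz": 0, "twist": 0}, {"tx": 0, "ty": 0, "tz": 0, "twist": 0}, {"tx": 0, "ty": 0, "tz": 0, "twist": 0}, {"tx": 0, "ty": 0, "tz": 0, "twist": 0}], claw=0.65, grip_force=12)

```text
t: 19.95
eef_pos: [0.4318, -0.1252, 0.0099]
ee_rot: [-3.141, -0.0, -0.848]
force: [-0.7, 0.4, 2.9]
width: 0.0659
gripper_force: 12.0
```

Call:
arm_command(commands=[{"tx": 0, "ty": 0, "tz": -0.04, "twist": 0}, {"tx": 0, "ty": 0, "tz": -0.12, "twist": 0}, {"tx": 0, "ty": 0, "tz": -0.24, "twist": 0}, {"tx": -0.04, "ty": -0.05, "tz": -0.37, "twist": 0}, {"tx": -0.1, "ty": -0.12, "tz": -0.48, "twist": 0}, {"tx": -0.18, "ty": -0.21, "tz": -0.57, "twist": 0}, {"tx": -0.28, "ty": -0.32, "tz": -0.6, "twist": 0}, {"tx": -0.38, "ty": -0.44, "tz": -0.6, "twist": 0}])

```text
t: 20.62
eef_pos: [0.4521, 0.0203, 0.1624]
ee_rot: [-3.137, -0.001, -0.85]
force: [1.1, 0.4, -2.3]
width: 0.0653
gripper_force: 12.0
```

Call:
arm_command(commands=[{"tx": -0.11, "ty": -0.12, "tz": 0, "twist": 0}, {"tx": -0.22, "ty": -0.24, "tz": 0, "twist": 0}, {"tx": -0.33, "ty": -0.36, "tz": 0, "twist": 0}, {"tx": -0.44, "ty": -0.48, "tz": 0, "twist": 0}, {"tx": -0.55, "ty": -0.6, "tz": 0, "twist": 0}, {"tx": -0.66, "ty": -0.72, "tz": 0, "twist": 0}, {"tx": -0.75, "ty": -0.82, "tz": 0, "twist": 0}, {"tx": -0.82, "ty": -0.9, "tz": 0, "twist": 0}])

```text
t: 21.28
eef_pos: [0.4842, 0.324, 0.1591]
ee_rot: [3.141, 0.0, -0.847]
force: [-0.5, -1.3, -1.5]
width: 0.0655
gripper_force: 12.0
```

Call:
arm_command(commands=[{"tx": -0.07, "ty": -0.07, "tz": 0, "twist": 0}, {"tx": -0.12, "ty": -0.11, "tz": 0, "twist": 0}, {"tx": -0.15, "ty": -0.14, "tz": 0, "twist": 0}, {"tx": -0.15, "ty": -0.14, "tz": 0, "twist": 0}, {"tx": -0.15, "ty": -0.14, "tz": 0, "twist": 0}, {"tx": -0.15, "ty": -0.14, "tz": 0, "twist": 0}, {"tx": -0.15, "ty": -0.14, "tz": 0, "twist": 0}, {"tx": -0.15, "ty": -0.14, "tz": 0, "twist": 0}])

```text
t: 21.95
eef_pos: [0.4862, 0.3717, 0.1602]
ee_rot: [-3.141, 0.0, -0.849]
force: [-1.1, 0.4, -1.2]
width: 0.0659
gripper_force: 12.0
```

```bash
python3 look.py w7 tin_ring:.007; python3 -c "
from h import *
goto(.509,.347,.0128)"
```

```text
{'t': 21.95, 'q': [0.9715, 0.3057, -0.2242, -0.0, -1.0407, -0.2499], 'eef_pos': [0.4862, 0.3717, 0.1602], 'ee_rot': [-3.1413, 0.0001, -0.8492], 'force': [-1.1179, 0.4255, -1.2332], 'width': 0.0659}
  spot 0.76 [248.0, 154.0]
goto [ 0.136 -0.002  0.589]
```

View pics/w7.png

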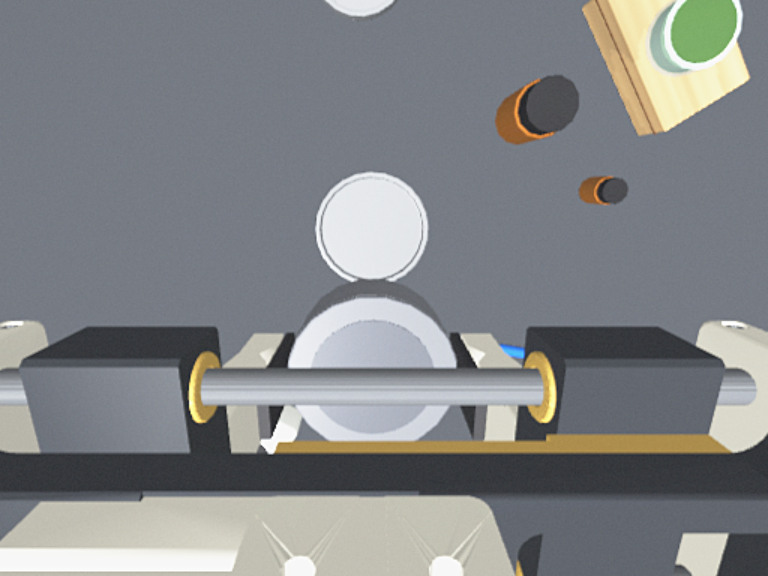

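The large ring is at (372,228), about 35 mm ahead of the tool, and the tin is held level. Lowering it.

Call:
arm_command(commands=[{"tx": 0.08, "ty": 0, "tz": 0.05, "twist": 0}, {"tx": 0.141, "ty": 0, "tz": 0.13, "twist": 0}, {"tx": 0.141, "ty": 0, "tz": 0.23, "twist": 0}, {"tx": 0.141, "ty": 0, "tz": 0.33, "twist": 0}, {"tx": 0.141, "ty": 0, "tz": 0.41, "twist": 0}, {"tx": 0.141, "ty": 0, "tz": 0.47, "twist": 0}, {"tx": 0.141, "ty": 0, "tz": 0.51, "twist": 0}, {"tx": 0.141, "ty": 0, "tz": 0.53, "twist": 0}])

```text
t: 22.77
eef_pos: [0.509, 0.3456, 0.0259]
ee_rot: [3.14, -0.0, -0.848]
force: [-0.0, 0.2, -1.9]
width: 0.0653
gripper_force: 12.0
```

Call:
arm_command(commands=[{"tx": 0, "ty": 0, "tz": 0.015, "twist": 0}, {"tx": 0, "ty": 0, "tz": 0.03, "twist": 0}, {"tx": 0, "ty": 0, "tz": 0.042, "twist": 0}, {"tx": 0, "ty": 0, "tz": 0.05, "twist": 0}, {"tx": 0, "ty": 0, "tz": 0.056, "twist": 0}, {"tx": 0, "ty": 0, "tz": 0.059, "twist": 0}, {"tx": 0, "ty": 0, "tz": 0.06, "twist": 0}, {"tx": 0, "ty": 0, "tz": 0.06, "twist": 0}])

```text
t: 23.43
eef_pos: [0.5095, 0.3464, 0.0129]
ee_rot: [-3.141, 0.0, -0.848]
force: [-2.5, -0.3, 4.2]
width: 0.0657
gripper_force: 12.0
```

Call:
arm_command(commands=[{"tx": 0, "ty": 0, "tz": 0, "twist": 0}, {"tx": 0, "ty": 0, "tz": 0, "twist": 0}, {"tx": 0, "ty": 0, "tz": 0, "twist": 0}, {"tx": 0, "ty": 0, "tz": 0, "twist": 0}, {"tx": 0, "ty": 0, "tz": 0, "twist": 0}, {"tx": 0, "ty": 0, "tz": 0, "twist": 0}, {"tx": 0, "ty": 0, "tz": 0, "twist": 0}, {"tx": 0, "ty": 0, "tz": 0, "twist": 0}], claw=0.95)

```text
t: 24.1
eef_pos: [0.5094, 0.3462, 0.0123]
ee_rot: [3.142, -0.0, -0.848]
force: [1.0, -0.4, -0.9]
width: 0.0832
gripper_force: 0.0
```

Call:
arm_command(commands=[{"tx": 0, "ty": 0, "tz": -0.06, "twist": 0}, {"tx": 0, "ty": 0, "tz": -0.18, "twist": 0}, {"tx": 0.03, "ty": 0.05, "tz": -0.32, "twist": 0}, {"tx": 0.08, "ty": 0.14, "tz": -0.44, "twist": 0}, {"tx": 0.15, "ty": 0.25, "tz": -0.54, "twist": 0}, {"tx": 0.22, "ty": 0.38, "tz": -0.62, "twist": 0}, {"tx": 0.29, "ty": 0.52, "tz": -0.68, "twist": 0}, {"tx": 0.35, "ty": 0.65, "tz": -0.7, "twist": 0}])

```text
t: 24.77
eef_pos: [0.4455, 0.1722, 0.1897]
ee_rot: [-3.138, -0.0, -0.848]
force: [0.8, 0.6, 0.6]
width: 0.0832
gripper_force: 0.0
```

Call:
arm_command(commands=[{"tx": 0.035, "ty": 0.1, "tz": 0, "twist": 0}, {"tx": 0.035, "ty": 0.146, "tz": 0, "twist": 0}, {"tx": 0.035, "ty": 0.146, "tz": 0, "twist": 0}, {"tx": 0.035, "ty": 0.146, "tz": 0, "twist": 0}, {"tx": 0.035, "ty": 0.146, "tz": 0, "twist": 0}, {"tx": 0.035, "ty": 0.146, "tz": 0, "twist": 0}, {"tx": 0.035, "ty": 0.146, "tz": 0, "twist": 0}, {"tx": 0.035, "ty": 0.146, "tz": 0, "twist": 0}], claw=0.75)

```text
t: 25.43
eef_pos: [0.424, 0.143, 0.1869]
ee_rot: [3.141, -0.0, -0.848]
force: [-0.0, 0.0, -0.3]
width: 0.0656
gripper_force: 0.0
```

```bash
python3 look.py w8 dish:.048 slidebox:.03; python3 - <<'E'
from h import *
grab_frame("wrist")
for n,z in(("dish",.044),):
  r=regions_of(n,"wrist")[0]["region"].astype(np.uint8)
  c=np.vstack(cv2.findContours(r,0,1)[0])[:,0]
  print(cv2.minEnclosingCircle(np.array([ray("wrist",u,z)[:2]*1000 for u in c],np.float32)))
goto(.447,.116,.039)
E
```

```text
{'t': 25.4333, 'q': [0.7683, 0.0088, -0.524, 0.0, -1.0391, -0.0452], 'eef_pos': [0.424, 0.143, 0.1869], 'ee_rot': [3.1406, -0.0001, -0.8477], 'force': [-0.0477, 0.048, -0.3143], 'width': 0.0656}
dish 0.96 [227.0, 139.0, 268.0, 179.0] rect xy [444.4 119.4] [43. 44.] 14
  spot 0.58 [244.0, 155.0]
slidebox 0.72 [203.0, 108.0, 289.0, 202.0] rect xy [446.5 118.7] [ 61. 101.] 74
  spot 0.97 [246.0, 154.0]
((444.70806884765625, 119.83418273925781), 23.487884521484375)
goto [0.141 0.    0.593]
```

View pics/w8.png

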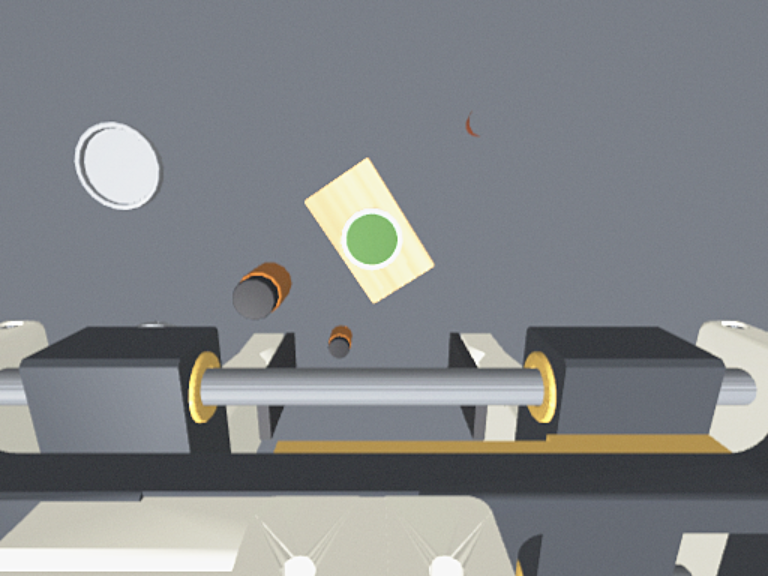

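The dish is at (371,239), giving (.445,.118) m, centred on the box. Gripping it.

Call:
arm_command(commands=[{"tx": 0.08, "ty": 0, "tz": 0.05, "twist": 0}, {"tx": 0.133, "ty": 0, "tz": 0.13, "twist": 0}, {"tx": 0.133, "ty": 0, "tz": 0.23, "twist": 0}, {"tx": 0.133, "ty": 0, "tz": 0.33, "twist": 0}, {"tx": 0.133, "ty": 0, "tz": 0.41, "twist": 0}, {"tx": 0.133, "ty": 0, "tz": 0.47, "twist": 0}, {"tx": 0.133, "ty": 0, "tz": 0.51, "twist": 0}, {"tx": 0.133, "ty": 0, "tz": 0.53, "twist": 0}])

```text
t: 26.45
eef_pos: [0.4451, 0.117, 0.0534]
ee_rot: [3.139, 0.0, -0.848]
force: [-0.2, 0.1, 0.6]
width: 0.0658
gripper_force: 0.0
```

Call:
arm_command(commands=[{"tx": 0, "ty": 0, "tz": 0.015, "twist": 0}, {"tx": 0, "ty": 0, "tz": 0.03, "twist": 0}, {"tx": 0, "ty": 0, "tz": 0.042, "twist": 0}, {"tx": 0, "ty": 0, "tz": 0.052, "twist": 0}, {"tx": 0, "ty": 0, "tz": 0.058, "twist": 0}, {"tx": 0, "ty": 0, "tz": 0.062, "twist": 0}, {"tx": 0, "ty": 0, "tz": 0.062, "twist": 0}, {"tx": 0, "ty": 0, "tz": 0.062, "twist": 0}])

```text
t: 27.12
eef_pos: [0.4459, 0.1176, 0.0395]
ee_rot: [-3.141, -0.0, -0.848]
force: [-1.0, -0.1, 0.7]
width: 0.0661
gripper_force: 0.0
```

Call:
arm_command(commands=[{"tx": 0, "ty": 0, "tz": 0, "twist": 0}, {"tx": 0, "ty": 0, "tz": 0, "twist": 0}, {"tx": 0, "ty": 0, "tz": 0, "twist": 0}, {"tx": 0, "ty": 0, "tz": 0, "twist": 0}, {"tx": 0, "ty": 0, "tz": 0, "twist": 0}, {"tx": 0, "ty": 0, "tz": 0, "twist": 0}, {"tx": 0, "ty": 0, "tz": 0, "twist": 0}, {"tx": 0, "ty": 0, "tz": 0, "twist": 0}], claw=0.42, grip_force=8)

```text
t: 27.78
eef_pos: [0.4458, 0.1176, 0.0394]
ee_rot: [-3.141, -0.0, -0.848]
force: [-1.2, -0.9, 1.6]
width: 0.0455
gripper_force: 8.0
```

Call:
arm_command(commands=[{"tx": 0, "ty": 0, "tz": -0.04, "twist": 0}, {"tx": 0, "ty": 0, "tz": -0.12, "twist": 0}, {"tx": 0, "ty": 0, "tz": -0.24, "twist": 0}, {"tx": 0, "ty": -0.05, "tz": -0.36, "twist": 0}, {"tx": 0, "ty": -0.14, "tz": -0.45, "twist": 0}, {"tx": 0, "ty": -0.26, "tz": -0.5, "twist": 0}, {"tx": 0.02, "ty": -0.4, "tz": -0.5, "twist": 0}, {"tx": 0.05, "ty": -0.54, "tz": -0.5, "twist": 0}])

```text
t: 28.45
eef_pos: [0.5565, 0.1988, 0.1659]
ee_rot: [-3.139, 0.0, -0.848]
force: [-0.3, -1.0, -0.4]
width: 0.0455
gripper_force: 8.0
```

Call:
arm_command(commands=[{"tx": 0, "ty": -0.13, "tz": 0, "twist": 0}, {"tx": 0, "ty": -0.23, "tz": 0, "twist": 0}, {"tx": 0, "ty": -0.29, "tz": 0, "twist": 0}, {"tx": 0, "ty": -0.29, "tz": 0, "twist": 0}, {"tx": 0, "ty": -0.29, "tz": 0, "twist": 0}, {"tx": 0, "ty": -0.29, "tz": 0, "twist": 0}, {"tx": 0, "ty": -0.29, "tz": 0, "twist": 0}, {"tx": 0, "ty": -0.29, "tz": 0, "twist": 0}])

```text
t: 29.12
eef_pos: [0.6092, 0.2449, 0.1647]
ee_rot: [-3.141, 0.0, -0.848]
force: [0.3, 0.1, -0.3]
width: 0.0454
gripper_force: 8.0
```

```bash
python3 look.py w9 dish_ring:.006 dish:.17; python3 -c "
from h import *
goto(.633,.219,.0125)"
```

```text
{'t': 29.1167, 'q': [0.6786, 0.3708, -0.1157, -0.0, -1.0841, 0.0438], 'eef_pos': [0.6092, 0.2449, 0.1647], 'ee_rot': [-3.1413, 0.0, -0.8484], 'force': [0.2983, 0.125, -0.3238], 'width': 0.0454}
dish_ring 0.67 [219.0, 120.0, 278.0, 181.0] rect xy [634.6 216.6] [68. 68.] 14
  spot 0.86 [248.0, 149.0]
dish 0.6 [212.0, 202.0, 286.0, 279.0] rect xy [616.2 237.6] [45. 27.] 41
  spot 0.91 [245.0, 232.0]
goto [ 0.141 -0.001  0.609]
```

View pics/w9.png

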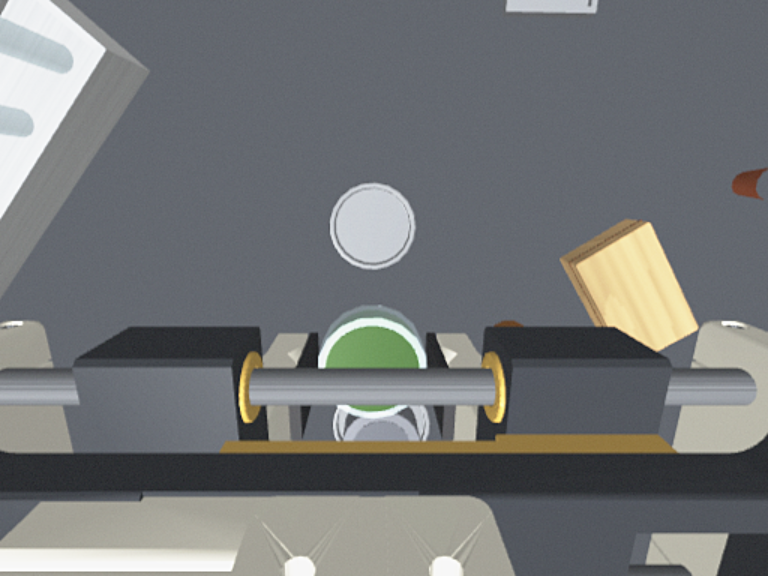

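The middle ring is at (372,226), giving (.634,.217) m, with the dish level in the fingers. Lowering it.

Call:
arm_command(commands=[{"tx": 0.08, "ty": 0, "tz": 0.05, "twist": 0}, {"tx": 0.147, "ty": 0, "tz": 0.13, "twist": 0}, {"tx": 0.147, "ty": 0, "tz": 0.23, "twist": 0}, {"tx": 0.147, "ty": 0, "tz": 0.33, "twist": 0}, {"tx": 0.147, "ty": 0, "tz": 0.42, "twist": 0}, {"tx": 0.147, "ty": 0, "tz": 0.48, "twist": 0}, {"tx": 0.147, "ty": 0, "tz": 0.52, "twist": 0}, {"tx": 0.147, "ty": 0, "tz": 0.54, "twist": 0}])

```text
t: 30.03
eef_pos: [0.6334, 0.2174, 0.0278]
ee_rot: [3.14, 0.0, -0.848]
force: [-0.1, 0.5, 0.3]
width: 0.0455
gripper_force: 8.0
```

Call:
arm_command(commands=[{"tx": 0, "ty": 0, "tz": 0.015, "twist": 0}, {"tx": 0, "ty": 0, "tz": 0.03, "twist": 0}, {"tx": 0, "ty": 0, "tz": 0.045, "twist": 0}, {"tx": 0, "ty": 0, "tz": 0.055, "twist": 0}, {"tx": 0, "ty": 0, "tz": 0.062, "twist": 0}, {"tx": 0, "ty": 0, "tz": 0.067, "twist": 0}, {"tx": 0, "ty": 0, "tz": 0.069, "twist": 0}, {"tx": 0, "ty": 0, "tz": 0.069, "twist": 0}])

```text
t: 30.7
eef_pos: [0.6341, 0.2179, 0.0125]
ee_rot: [-3.141, -0.0, -0.848]
force: [-1.1, -1.3, 0.7]
width: 0.0457
gripper_force: 8.0
```

Call:
arm_command(commands=[{"tx": 0, "ty": 0, "tz": 0, "twist": 0}, {"tx": 0, "ty": 0, "tz": 0, "twist": 0}, {"tx": 0, "ty": 0, "tz": 0, "twist": 0}, {"tx": 0, "ty": 0, "tz": 0, "twist": 0}, {"tx": 0, "ty": 0, "tz": 0, "twist": 0}, {"tx": 0, "ty": 0, "tz": 0, "twist": 0}, {"tx": 0, "ty": 0, "tz": 0, "twist": 0}, {"tx": 0, "ty": 0, "tz": 0, "twist": 0}], claw=0.7)

```text
t: 31.37
eef_pos: [0.634, 0.2178, 0.012]
ee_rot: [3.142, 0.0, -0.848]
force: [-0.1, -0.2, -0.5]
width: 0.0616
gripper_force: 0.0
```

Call:
arm_command(commands=[{"tx": 0, "ty": 0, "tz": -0.06, "twist": 0}, {"tx": 0, "ty": 0, "tz": -0.18, "twist": 0}, {"tx": -0.02, "ty": 0.05, "tz": -0.32, "twist": -0.03}, {"tx": -0.06, "ty": 0.14, "tz": -0.44, "twist": -0.06}, {"tx": -0.12, "ty": 0.26, "tz": -0.54, "twist": -0.09}, {"tx": -0.18, "ty": 0.39, "tz": -0.62, "twist": -0.12}, {"tx": -0.24, "ty": 0.53, "tz": -0.68, "twist": -0.15}, {"tx": -0.31, "ty": 0.66, "tz": -0.7, "twist": -0.184}])

```text
t: 32.03
eef_pos: [0.4584, 0.1665, 0.1893]
ee_rot: [-3.139, -0.002, -0.266]
force: [-0.6, 1.0, 0.3]
width: 0.0613
gripper_force: 0.0
```

```bash
python3 -c "
from h import *
s=get_state();print(s['eef_pos'],s['ee_rot'])
goto(.413,.127,.19,-.27)"
```

```text
[0.45844703 0.16647796 0.18934911] [-3.13882818e+00 -2.40514449e-03 -2.65836028e-01]
goto [-0.134  0.2   -0.003  0.001]
```

Call:
arm_command(commands=[{"tx": -0.08, "ty": 0.1, "tz": 0, "twist": 0}, {"tx": -0.134, "ty": 0.19, "tz": 0, "twist": 0}, {"tx": -0.134, "ty": 0.2, "tz": 0, "twist": 0}, {"tx": -0.134, "ty": 0.2, "tz": 0, "twist": 0}, {"tx": -0.134, "ty": 0.2, "tz": 0, "twist": 0}, {"tx": -0.134, "ty": 0.2, "tz": 0, "twist": 0}, {"tx": -0.134, "ty": 0.2, "tz": 0, "twist": 0}, {"tx": -0.134, "ty": 0.2, "tz": 0, "twist": 0}], claw=0.87)

```text
t: 32.7
eef_pos: [0.4138, 0.1279, 0.1867]
ee_rot: [3.141, 0.001, -0.27]
force: [0.1, 0.3, -0.4]
width: 0.0765
gripper_force: 0.0
```

```bash
python3 look.py w10 slidebox:.03 jar:.03; python3 -c "
from h import *
goto(.447,.118,.0095)"
```

```text
{'t': 32.7, 'q': [0.7586, -0.0176, -0.5507, 0.0001, -1.0387, 0.5418], 'eef_pos': [0.4138, 0.1279, 0.1867], 'ee_rot': [3.1407, 0.0005, -0.2704], 'force': [0.0691, 0.3322, -0.3752], 'width': 0.0765}
slidebox 0.56 [221.0, 115.0, 273.0, 193.0] rect xy [446.1 119.5] [60. 98.] 75
  spot 0.64 [246.0, 152.0]
jar 0.94 [140.0, 131.0, 180.0, 164.0] rect xy [482.1 213.3] [51. 37.] 85
jar 0.71 [177.0, 195.0, 196.0, 214.0] rect xy [406.1 206.4] [18. 27.] 29
jar 0.15 [221.0, 112.0, 271.0, 194.0] rect xy [445.9 119. ] [59. 98.] 74
  spot 0.86 [168.0, 148.0]
  spot 0.54 [191.0, 199.0]
goto [0.14  0.001 0.709]
```

View pics/w10.png

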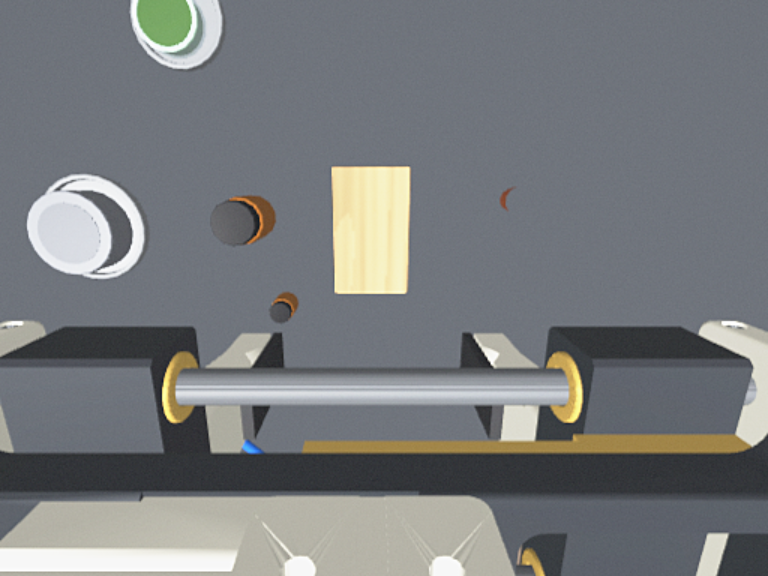

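The box is aligned with the fingers at (371,230), and the tin and dish sit in their holders. Before descending I'll check the height of the large jar under the gripper body.

```bash
python3 - <<'E'
from h import *
from scipy.optimize import least_squares
o=[("scene",np.array((508,266))/1.5),("side",np.array((390,367))/1.5)]
f=lambda p:np.concatenate([proj(c,p)-u for c,u in o])
r=least_squares(f,[.48,.21,.05]);print(r.x,r.fun)
E
```

```text
[0.48000745 0.21228968 0.05182662] [ 0.11865353  0.12408381  0.10413609 -0.10491927]
```

Call:
arm_command(commands=[{"tx": 0.08, "ty": 0, "tz": 0.05, "twist": 0}, {"tx": 0.136, "ty": 0, "tz": 0.15, "twist": 0}, {"tx": 0.136, "ty": 0, "tz": 0.27, "twist": 0}, {"tx": 0.136, "ty": 0, "tz": 0.39, "twist": 0}, {"tx": 0.136, "ty": 0, "tz": 0.49, "twist": 0}, {"tx": 0.136, "ty": 0, "tz": 0.57, "twist": 0}, {"tx": 0.136, "ty": 0, "tz": 0.62, "twist": 0}, {"tx": 0.136, "ty": 0, "tz": 0.64, "twist": 0}])

```text
t: 33.62
eef_pos: [0.4451, 0.1177, 0.025]
ee_rot: [3.139, 0.002, -0.271]
force: [-0.2, 0.1, -0.1]
width: 0.0765
gripper_force: 0.0
```

Call:
arm_command(commands=[{"tx": 0, "ty": 0, "tz": 0.015, "twist": 0}, {"tx": 0, "ty": 0, "tz": 0.03, "twist": 0}, {"tx": 0, "ty": 0, "tz": 0.045, "twist": 0}, {"tx": 0, "ty": 0, "tz": 0.056, "twist": 0}, {"tx": 0, "ty": 0, "tz": 0.064, "twist": 0}, {"tx": 0, "ty": 0, "tz": 0.068, "twist": 0}, {"tx": 0, "ty": 0, "tz": 0.068, "twist": 0}, {"tx": 0, "ty": 0, "tz": 0.068, "twist": 0}])

```text
t: 34.28
eef_pos: [0.4462, 0.1186, 0.0103]
ee_rot: [-3.141, -0.0, -0.27]
force: [0.4, -0.2, -0.8]
width: 0.0763
gripper_force: 0.0
```

Call:
arm_command(commands=[{"tx": 0, "ty": 0, "tz": 0, "twist": 0}, {"tx": 0, "ty": 0, "tz": 0, "twist": 0}, {"tx": 0, "ty": 0, "tz": 0, "twist": 0}, {"tx": 0, "ty": 0, "tz": 0, "twist": 0}, {"tx": 0, "ty": 0, "tz": 0, "twist": 0}, {"tx": 0, "ty": 0, "tz": 0, "twist": 0}, {"tx": 0, "ty": 0, "tz": 0, "twist": 0}, {"tx": 0, "ty": 0, "tz": 0, "twist": 0}], claw=0.55, grip_force=15)

```text
t: 34.95
eef_pos: [0.4462, 0.1186, 0.0102]
ee_rot: [-3.141, -0.0, -0.27]
force: [-1.1, -0.1, 2.8]
width: 0.0602
gripper_force: 15.0
```

Call:
arm_command(commands=[{"tx": 0, "ty": 0, "tz": -0.04, "twist": 0}, {"tx": 0, "ty": 0, "tz": -0.12, "twist": 0}, {"tx": 0, "ty": 0, "tz": -0.24, "twist": 0}, {"tx": 0.04, "ty": 0.05, "tz": -0.37, "twist": 0}, {"tx": 0.1, "ty": 0.13, "tz": -0.48, "twist": -0.02}, {"tx": 0.17, "ty": 0.24, "tz": -0.57, "twist": -0.045}, {"tx": 0.25, "ty": 0.36, "tz": -0.6, "twist": -0.07}, {"tx": 0.33, "ty": 0.49, "tz": -0.6, "twist": -0.09}])

```text
t: 35.62
eef_pos: [0.4944, -0.0223, 0.1627]
ee_rot: [-3.14, -0.005, 0.018]
force: [0.8, 1.1, -1.2]
width: 0.0598
gripper_force: 15.0
```

```bash
python3 -c "
from h import *
s=get_state();print(s['eef_pos'],s['ee_rot'],s['width'])
goto(.55,-.193,.16,0.01)"
```

```text
[ 0.4944333  -0.02227664  0.16274398] [-3.14027071 -0.00469039  0.01840478] 0.05984619398864903
goto [0.21  0.687 0.011 0.003]
```

Call:
arm_command(commands=[{"tx": 0.04, "ty": 0.14, "tz": 0, "twist": 0}, {"tx": 0.08, "ty": 0.29, "tz": 0, "twist": 0}, {"tx": 0.12, "ty": 0.44, "tz": 0, "twist": 0}, {"tx": 0.17, "ty": 0.57, "tz": 0, "twist": 0}, {"tx": 0.21, "ty": 0.65, "tz": 0, "twist": 0}, {"tx": 0.21, "ty": 0.687, "tz": 0, "twist": 0}, {"tx": 0.21, "ty": 0.687, "tz": 0, "twist": 0}, {"tx": 0.21, "ty": 0.687, "tz": 0, "twist": 0}])

```text
t: 36.28
eef_pos: [0.5467, -0.1928, 0.1592]
ee_rot: [-3.141, 0.002, 0.011]
force: [-1.4, -0.3, -2.5]
width: 0.0597
gripper_force: 15.0
```

```bash
python3 look.py w11 slidebox_tray:.008; python3 -c "
from h import *
goto(.635,-.193,.0132)"
```

```text
{'t': 36.2833, 'q': [-0.0021, 0.2573, -0.295, -0.0005, -1.0202, 1.5842], 'eef_pos': [0.5467, -0.1928, 0.1592], 'ee_rot': [-3.1411, 0.0017, 0.0111], 'force': [-1.4354, -0.2541, -2.4766], 'width': 0.0597}
slidebox_tray 0.88 [211.0, 43.0, 291.0, 159.0] rect xy [ 637.4 -193.3] [119.  84.] 1
  spot 0.55 [251.0, 104.0]
goto [0.351 0.01  0.587]
```

View pics/w11.png

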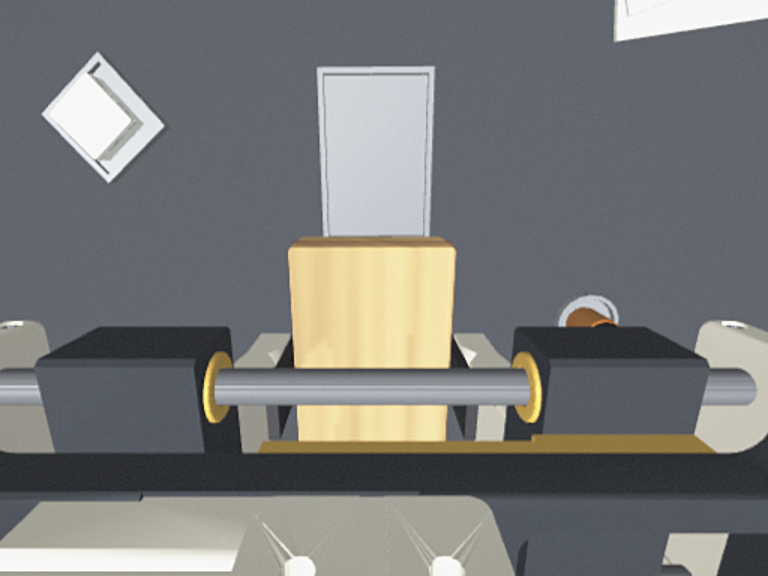

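The oblong tray is at (376,150), with its far edge visible and its centre at about (.636,−.193) m. Its yaw matches the box within 1°.

Call:
arm_command(commands=[{"tx": 0.1, "ty": 0.004, "tz": 0.03, "twist": 0}, {"tx": 0.22, "ty": 0.004, "tz": 0.08, "twist": 0}, {"tx": 0.31, "ty": 0.004, "tz": 0.16, "twist": 0}, {"tx": 0.355, "ty": 0.004, "tz": 0.25, "twist": 0}, {"tx": 0.355, "ty": 0.004, "tz": 0.34, "twist": 0}, {"tx": 0.355, "ty": 0.004, "tz": 0.42, "twist": 0}, {"tx": 0.355, "ty": 0.004, "tz": 0.47, "twist": 0}, {"tx": 0.355, "ty": 0.004, "tz": 0.49, "twist": 0}])

```text
t: 37.1
eef_pos: [0.635, -0.1914, 0.0355]
ee_rot: [-3.141, 0.003, 0.014]
force: [-0.6, -0.6, -1.3]
width: 0.0601
gripper_force: 15.0
```

```bash
python3 -c "
from h import *
s=get_state();print(s['eef_pos'],s['ee_rot'],s['width'])
grab_frame('wrist');goto(.636,-.193,.0133,.014)"
```

```text
[ 0.63503929 -0.19137684  0.03548576] [-3.14118464  0.00315447  0.01364347] 0.06011364035470256
goto [ 0.003  0.006  0.09  -0.   ]
```

Call:
arm_command(commands=[{"tx": 0.003, "ty": 0.005, "tz": 0.015, "twist": 0}, {"tx": 0.003, "ty": 0.005, "tz": 0.035, "twist": 0}, {"tx": 0.003, "ty": 0.005, "tz": 0.052, "twist": 0}, {"tx": 0.003, "ty": 0.005, "tz": 0.067, "twist": 0}, {"tx": 0.003, "ty": 0.005, "tz": 0.08, "twist": 0}, {"tx": 0.003, "ty": 0.005, "tz": 0.088, "twist": 0}, {"tx": 0.003, "ty": 0.005, "tz": 0.092, "twist": 0}, {"tx": 0.003, "ty": 0.005, "tz": 0.092, "twist": 0}])

```text
t: 37.82
eef_pos: [0.6371, -0.1939, 0.0145]
ee_rot: [3.142, 0.0, 0.013]
force: [0.7, 0.8, -1.2]
width: 0.0599
gripper_force: 15.0
```

Another 1.2 mm down, then release and retreat.

Call:
arm_command(commands=[{"tx": 0, "ty": 0, "tz": 0.002, "twist": 0}, {"tx": 0, "ty": 0, "tz": 0.004, "twist": 0}, {"tx": 0, "ty": 0, "tz": 0.005, "twist": 0}, {"tx": 0, "ty": 0, "tz": 0.005, "twist": 0}, {"tx": 0, "ty": 0, "tz": 0.005, "twist": 0}, {"tx": 0, "ty": 0, "tz": 0.005, "twist": 0}, {"tx": 0, "ty": 0, "tz": 0.005, "twist": 0}, {"tx": 0, "ty": 0, "tz": 0.005, "twist": 0}])

```text
t: 38.48
eef_pos: [0.6373, -0.1939, 0.0143]
ee_rot: [3.141, -0.001, 0.013]
force: [-3.0, 0.7, 5.7]
width: 0.0599
gripper_force: 15.0
```

Call:
arm_command(commands=[{"tx": 0, "ty": 0, "tz": 0, "twist": 0}, {"tx": 0, "ty": 0, "tz": 0, "twist": 0}, {"tx": 0, "ty": 0, "tz": 0, "twist": 0}, {"tx": 0, "ty": 0, "tz": 0, "twist": 0}, {"tx": 0, "ty": 0, "tz": 0, "twist": 0}, {"tx": 0, "ty": 0, "tz": 0, "twist": 0}, {"tx": 0, "ty": 0, "tz": 0, "twist": 0}, {"tx": 0, "ty": 0, "tz": 0, "twist": 0}], claw=0.88)

```text
t: 39.15
eef_pos: [0.637, -0.1938, 0.0132]
ee_rot: [-3.142, 0.0, 0.013]
force: [-0.4, 0.8, -0.2]
width: 0.0769
gripper_force: 0.0
```

Call:
arm_command(commands=[{"tx": 0, "ty": 0, "tz": -0.06, "twist": 0}, {"tx": 0, "ty": 0, "tz": -0.18, "twist": 0}, {"tx": 0, "ty": 0, "tz": -0.32, "twist": 0}, {"tx": -0.05, "ty": 0, "tz": -0.46, "twist": 0}, {"tx": -0.12, "ty": 0, "tz": -0.6, "twist": 0}, {"tx": -0.22, "ty": 0, "tz": -0.7, "twist": 0}, {"tx": -0.34, "ty": 0, "tz": -0.78, "twist": 0}, {"tx": -0.46, "ty": 0, "tz": -0.8, "twist": 0}])

```text
t: 39.82
eef_pos: [0.5227, -0.1956, 0.2171]
ee_rot: [3.14, -0.006, 0.013]
force: [1.2, -0.4, 0.8]
width: 0.0771
gripper_force: 0.0
```

```bash
python3 - <<'E'
from h import *
print(get_state()["t"])
a=cv2.cvtColor(grab_frame("scene"),cv2.COLOR_RGB2BGR)[150:270,95:425]
b=cv2.cvtColor(grab_frame("side"),cv2.COLOR_RGB2BGR)[130:330,150:370]
a=cv2.resize(a,(790,287));b=cv2.resize(b,(341,310))
c=np.zeros((600,790,3),np.uint8);c[:287]=a;c[288:598,:341]=b
w=cv2.cvtColor(grab_frame("wrist"),cv2.COLOR_RGB2BGR);c[288:598,345:758]=cv2.resize(w,(413,310))
cv2.imwrite("pics/end.png",c)
E
```

```text
39.8167
```

View pics/end.png

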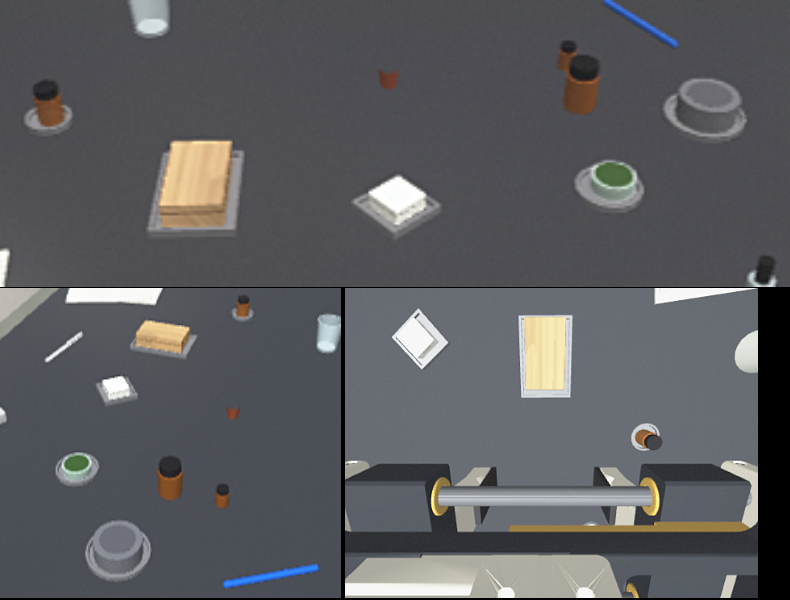

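The final views show all five things upright and flat inside their holders, with the look-alikes untouched.

```bash
python3 -c "
from station import job_done;print(job_done())"
```

```text
the job is handed in; nothing more can be done
None
```

All five things are upright and flat in their own holders; the job was handed in at about 40 s on the robot's clock (limit 131 s), and the judge gave no verdict.

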